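# Load two filter cubes into the sprung feed magazine

## Robot

A 6-joint arm with a two-finger parallel gripper is mounted at the origin on a cart in front of the work surface, level with it; the furniture and walls round the work are solid. World frame = base frame: x ahead of the robot, y to its left, z up, the work surface at z = 0. Lengths are in mm, angles in degrees, forces in N, time in s.
With the tool pointing down it reaches from about 325 to 775 mm from the base axis. Payload 9.3 kg.
Tool frame: the origin (TCP) lies between the finger pads; the fingertips stand 19 mm ahead of it and the grasp point (between the pads) is the TCP; z points along the fingers, y is the line along which they close (so a half turn about z gives the same grasp; the last joint's range is limited). The gripper opens to 85 mm and grips with 20 to 120 N. Pads are 22 mm wide; open, the fingers measure 114 mm over their backs; the gripper's body (76 mm by 85 mm) begins 54 mm behind the grasp point. The pads swing forward as they close: fully open they stand 13 mm farther back than shut.
Start: joints at [64.022, 14.817, 1.232, 76.415, 0, 81.257], TCP at [162.958, 525.301, 250.279] pointing down, gripper open.
Joint ranges: [-174.27, 174.27], [-52.1, 104.24], [-59.71, 78.15], [-110.17, 111.67], [-87.03, 83.33], [-180, 180]. Speed limits (degrees/s): [127.2, 127.2, 159.86, 180, 180, 180].

## Interface

Orientations are given as [roll, pitch, yaw] about the fixed x, y, z axes, in that order (R = Rz(yaw) Ry(pitch) Rx(roll)).
In Python, from rig import bot gives the robot as it stands. The module is installed in compiled form; this text tells all that it offers.
- The arm moves only by the tool send_rows, never from a script. Its argument "commands" is a list of rows, each a list of 7 numbers: the shift along the tool's x, y, z in m, then the turn, a rotation vector about the tool's x, y, z in rad, then the finger opening in m, from 0 to 0.0854. In form: [[tx, ty, tz, rx, ry, rz, fingers], ...]. A call has 1 to 5 rows; each row shifts and turns the commanded pose from where the row before left it, along the tool's axes as they then stand; what a row does not reach is not made up. A row lasts 1/12 s, in which the tool goes at most 41.7 mm and 7.16 degrees, less where a joint would pass 70% of its speed; a pose out of reach is approached as far as the arm can. A call is refused whole if a number of a shift passes 0.0417 or a number of a turn 0.125, either way. A call with a gripper value outside its range is refused whole. The fingers move at their own pace and stop on an object; the grip force is fixed at half the most. Time passes only in rows, so rows that do not move let the fingers close. It gives the time, the measured TCP pose, the force, the opening and the grip force at its end, in the units of the state.
- bot.observe(): the state, without advancing time (a new reading comes with each control period).
- bot.grab_frame(name): name is "scene" or "top" or "wrist"; returns (picture, depth): 384x512x3 uint8, red, green, blue; 384x512 float32, mm along the optical axis (not along the pixel's ray), 0 where there is no reading.
- bot.get_calibration(name): a dict with "mtx" (3x3 intrinsics, pixels), "camera_from_world" (4x4, takes a point from world to camera coordinates). Camera axes: x right, y down, z forward; pixel columns grow to the right and rows downward; lengths in mm; the calibration is good to about 2 mm. A picture is of the moment at which its call begins: read the wrist's pose just before it. get_calibration takes no time and is no camera call; for the wrist camera it gives the pose at the moment of the call.
- bot.job_done(): hands the job in; it is judged then, once.
Trained networks look in the newest picture that a camera, given by its name, has taken for a name from the list of things; names that differ only in an ending like _2 or _b are one class to them, and where a whole thing is asked for, a point or a joint stands for the part that bears it (a point fixed in the world has none). Each returns a list of dicts, best first, with "score" (0 to 1); they miss things now and then, are a little off and sometimes report something else, mostly with a low value. They report only what shows in the picture. A call takes as long as a camera call. They do not tell look-alikes from the thing itself.
- bot.find_in(label, camera): "rect" ([left, top, width, height] as shares, 0 to 1, of the picture: columns of its width, rows of its height, round what is visible of it).
- bot.outline_of(label, camera): "pixels" (384x512 bool, what is visible of it) and "rect" ([left, top, width, height] as shares, 0 to 1, of the picture: columns of its width, rows of its height, round what is visible of it).
The state is a dict: "t": time; "qpos": joint angles; "qvel": joint speeds; "tau": joint torques, N m; "position": TCP position; "tcp_rot": TCP orientation; "force": force on the tool from outside, world axes, zero at the start; "wrist_torque": the same for the moment, N m; "grip_width": finger opening in mm; "grasp_force": force on a finger pad.
Only numpy, scipy, OpenCV 4.12 (cv2) and the standard library are available. Lean on these libraries where they do the work, as an engineer would, in place of code of your own. Each camera call takes 0.05 s, during which the arm holds its last target. There are 200 camera calls.

## Task

Load the two black filter cubes into the sprung feed magazine. Pull the follower back by its knob, ease the knob sideways into the notch so that the follower stays parked there by itself, and stand both cubes in the lane between follower and end stop, upright between the rails with their round windows looking along the lane. Then unhook the knob and, keeping hold of it, ease the follower forward until it holds both cubes snugly against the end stop, and let go; never let it fly forward, force the knob hard against its slot or press hard on a cube, and leave the other things where they are.

Things in the scene. Friction and masses are not known exactly. Their poses are not given: they have to be found in the camera images.
- magazine: feed magazine, aluminium channel 252 mm long, 70 mm wide, fixed to the worktop. Origin on the worktop under the lane's centre line; +x runs along the lane to the end stop, +y is left of that (the side of the notch), z up. Lane: x = 0 to 100 mm. Behind it, x = 0 to -140 mm, tall cheeks (y = +-31 mm) carry a dark catch plate with a J-shaped slot, its top 51 mm above the worktop.
- lane (a point): point on the lane floor at magazine x = 0, y = 0, 10 mm above the worktop; magazine's axes. Low rails at y = +-19.5 mm (39 mm apart: a cube has 1.5 mm to spare each side) run from here to the end stop; their tops flare outwards as a lead-in and end 20 mm above the worktop (out to y = +-31 mm).
- end_stop (a point): point on the inner face of the end stop, at magazine x = 100 mm, on the centre line, 28 mm above the worktop; magazine's axes. The stop is 48 mm high and 8 mm thick, with an open port in the middle.
- slot (a point): point at the plate's top (51 mm) over magazine x = -60 mm, y = 0; magazine's axes. The slot, 11 mm wide, runs along y = 0 to a closed end at the rear, where the follower stops at 84 to 109 mm: the plate is clamped in slotted holes and its setting along x varies by 12 mm either way, unreported. Feel for the end, gently: more than 25 N of stem on plate is too hard.
- notch (a point): point at the plate's top over magazine x = -106 mm, y = 12 mm, about where the notch lies (same 12 mm doubt in x); magazine's axes. The notch branches from the slot's end to +y, 12.5 mm long in x, so the stem has 4.5 mm play. A lip 2 mm high stands on its front wall at y = 5.5 to 9.5 mm: the knob must go 12 mm or more to +y, then forward 4.5 mm; to unhook, back 2 mm or more, then to y = 0.
- follower (a joint): travel of the sprung follower in m: 0 fully forward (flat face, 34 mm wide, at the end stop), growing as it is pulled back to -x; face at magazine x = 100 mm minus this. The spring pushes it forward with 6.6 N at 0, rising to 8.9 N at 105 mm; about 0.35 kg, it flies forward when let go. Parked in the notch it reads 80 to 104 mm, with both cubes home 64 mm.
- knob (a joint): sideways shift of the knob on the follower in m: 0 in the straight slot, up to 14.5 mm towards the magazine's +y (into the notch). It moves with a light drag of about 0.5 N and stays where left; no return spring.
- knob_grip (a point): centre of the knob: black, upright, round, 22 mm diameter, 69 to 95 mm above the worktop, on a steel stem 8 mm thick, 112 mm behind the follower's face (at magazine x = -12 mm when the follower joint is 0; y = knob joint). Magazine's axes. The space round it is free above 51 mm.
- cube_a_mid (a point): centre (half-way up) of a loose black filter cube, block 32 (its x) x 36 (its y) x 36 mm (z), 50 to 110 g. A round window with a ring 2 mm proud is on its -x face. The two cubes are equal, either goes in first. Grasp it by the plain sides across its y, fingertips at least 11 mm above its underside, to clear the lane rails.
- cube_b_mid (a point): centre (half-way up) of a loose black filter cube, block 32 (its x) x 36 (its y) x 36 mm (z), 50 to 110 g. A round window with a ring 2 mm proud is on its -x face. The two cubes are equal, either goes in first. Grasp it by the plain sides across its y, fingertips at least 11 mm above its underside, to clear the lane rails.
- dust_blower: bystander: black rubber dust blower, 52 mm wide, 98 mm high, beyond the end stop; origin at its underside.
- immersion_oil: bystander: small brown dropper bottle, 28 mm wide, 80 mm high; origin at its underside.
- objective_pot: bystander: black objective pot, 41 mm wide, 62 mm high; origin at its underside.
- petri_dish: bystander: closed flat dish, 88 mm wide, 14 mm high, at the robot's right; origin at its underside.
Mind the look-alikes: they are no part of the job. Leave any blue or brown look-alike of the part that bears cube_a_mid alone.

How it is judged:
By the outcome, as a careful person would: the job done as asked, in the order asked, and still so for the second after the job is handed in, with the robot touching nothing.
It also fails if it takes over 72 s, if anything falls off the work surface, if the arm or the gripper's body presses on something with over 40 N, if the wrist force passes 120 N, or if a joint passes its speed limit or range.

## Working session

There is one attempt and no reset: what is moved stays moved. The work goes in short steps, Python scripts to look and compute and a tool call to move; the robot and the scene stay as the last step left them, time stands still between calls to the robot, and variables do not carry over. Pictures are saved under pics/ and viewed, at most 10 in all, crops included, and the job is handed in when it is done.

Besides the shell and the picture viewer there is one more tool, called by a JSON object that holds its "name" and its "arguments", one argument or row to a line. send_rows: Moves the arm, as the interface text tells. Its arguments: {"type":"object","properties":{"commands":{"type":"array","items":{"type":"array","items":{"type":"number"}}}},"required":["commands"]}

```bash
mkdir -p pics
cat > h.py <<'E'
import numpy as np, cv2
from rig import bot
def unproj(name,d,mask=None):
    c=bot.get_calibration(name);K=np.array(c["mtx"]);T=np.linalg.inv(np.array(c["camera_from_world"]))
    v,u=np.mgrid[0:384,0:512]
    P=np.stack([(u-K[0,2])/K[0,0]*d,(v-K[1,2])/K[1,1]*d,d],-1)
    return P@T[:3,:3].T+T[:3,3]
E
python3 - <<'E'
from h import *
ims=[]
for n in["scene","top"]:
    p,d=bot.grab_frame(n);W=unproj(n,d);np.savez(f"{n}.npz",p=p,d=d,W=W);ims.append(p)
    for l in["cube_a_mid","knob_grip","magazine","petri_dish","objective_pot","immersion_oil","dust_blower"]:
        for o in bot.outline_of(l,n)[:5]:
            m=o["pixels"]&(d>0)
            if m.sum()==0: continue
            w=W[m];z=np.percentile(w[:,2],95);t=w[w[:,2]>z-6]
            print(n,l,round(o["score"],2),(np.array(o["rect"])*[512,384,512,384]).astype(int),"c",np.round(t.mean(0)),"rng",np.round(np.percentile(w,2,0)),np.round(np.percentile(w,98,0)))
im=np.vstack(ims); 
cv2.imwrite("pics/a.png",cv2.resize(np.hstack(ims),(800,300))[:,:,::-1])
cv2.imwrite("pics/top.png",cv2.resize(ims[1],(800,600))[:,:,::-1])
print(bot.observe())
E
```

```text
scene cube_a_mid 0.69 [295 212  14  21] c [ 510. -109.   36.] rng [ 493. -126.    4.] [527. -93.  38.]
scene cube_a_mid 0.68 [287 240  19  21] c [ 426. -128.   35.] rng [ 407. -147.   -0.] [ 451. -110.   37.]
scene cube_a_mid 0.64 [250 236  16  20] c [386. -42.  36.] rng [366. -62.   7.] [404. -26.  38.]
scene knob_grip 0.5 [229 172   8  17] c [507. 107.  94.] rng [498.  98.  54.] [515. 115.  96.]
scene magazine 0.77 [195 165  84  61] c [505.  61.  54.] rng [473. -19.   1.] [539. 222.  85.]
scene petri_dish 0.94 [334 285  35  31] c [ 374. -293.    4.] rng [ 336. -332.   -1.] [ 414. -255.    6.]
scene petri_dish 0.34 [128 162  20  26] c [419. 390.  82.] rng [396. 367.   0.] [470. 455.  86.]
scene objective_pot 0.63 [172 139  13  21] c [578. 362.  62.] rng [561. 344.   6.] [594. 378.  64.]
scene immersion_oil 0.64 [192 167  88  56] c [506.  61.  54.] rng [473. -20.   3.] [539. 223.  86.]
scene immersion_oil 0.56 [162 148   7  21] c [512. 369.  69.] rng [501. 358.   7.] [520. 374.  74.]
scene dust_blower 0.76 [130 162  17  22] c [419. 389.  78.] rng [396. 367.  10.] [431. 403.  82.]
top
[... 933 characters left out ...]
rng [402. 367.  27.] [445. 405.  95.]
{'t': 0.8, 'qpos': array([6.40207818e+01, 1.48127481e+01, 1.23455989e+00, 7.64129309e+01,
       7.20602628e-04, 8.12566503e+01]), 'qvel': array([ 0.02802534,  0.03147851,  0.02264172, -0.04390961, -0.11941575,
       -0.03577826]), 'tau': array([ 8.66905702e-04, -5.55314147e+01,  3.44718361e+01,  7.97530338e-04,
       -1.11015490e-04, -1.52337816e-05]), 'position': array([162.98104326, 525.32434563, 250.33469024]), 'tcp_rot': array([1.79991113e+02, 6.37742423e-04, 1.62764132e+02]), 'force': array([-0.58521975, -0.43919424,  0.44376343]), 'wrist_torque': array([ 0.03249796, -0.00105667,  0.01533395]), 'grasp_force': 0.0, 'grip_width': 85.46639956426846}
```

View pics/top.png

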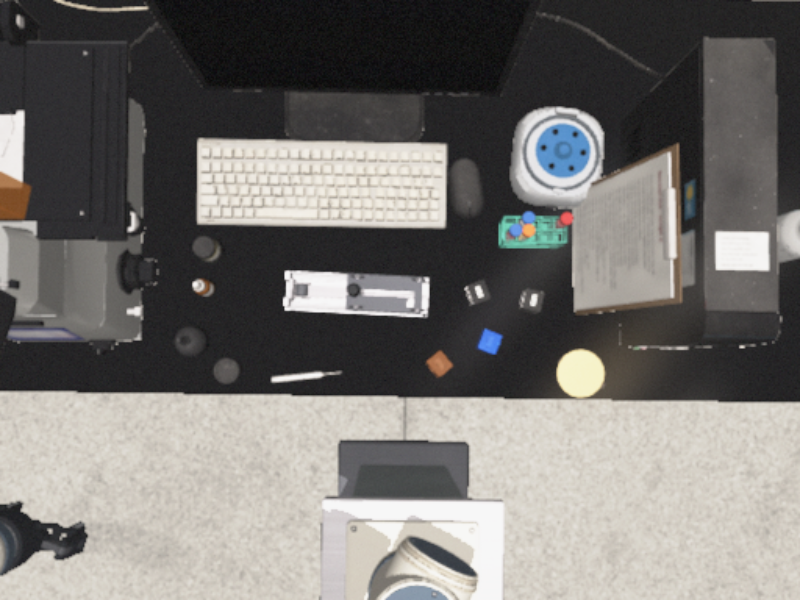

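View pics/a.png

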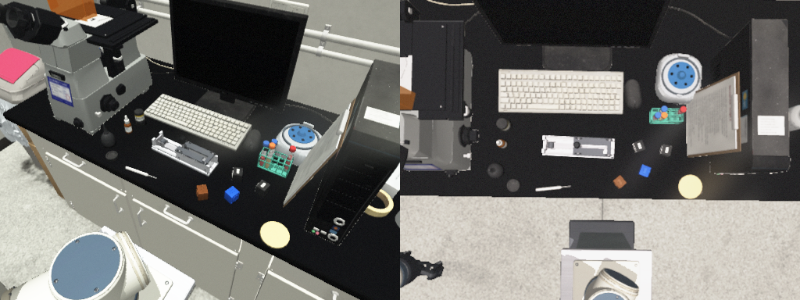

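The black cubes are at (477,292) and (532,299) in the 800x600 top picture. The look-alikes are a blue cube at (490,341) and a brown one at (439,363). The clutter at (227,371) and (206,247) is also black but round. I choose the two black cubes by the description. The magazine's lane points to picture left (world +y), with the knob at (353,290). I'll move the wrist camera over it for the close check.

{"name": "send_rows", "arguments": {
  "commands": [
    [0,0,0,0,0,-0.124,0.085],
    [0,0,0,0,0,-0.124,0.085],
    [-0.024,-0.0298,0,0,0,0,0.085],
    [-0.024,-0.0298,0,0,0,0,0.085],
    [-0.024,-0.0298,0,0,0,0,0.085]
  ]
}}

```text
t: 1.22
position: [230.3, 431.3, 250.0]
tcp_rot: [-180.0, -0.0, 177.1]
force: [1.1, 0.1, 0.4]
grip_width: 85.0
grasp_force: 0.0
```

{"name": "send_rows", "arguments": {
  "commands": [
    [-0.024,-0.0298,0,0,0,0,0.085],
    [-0.024,-0.0298,0,0,0,0,0.085],
    [-0.024,-0.0298,0,0,0,0,0.085],
    [-0.024,-0.0298,0,0,0,0,0.085],
    [-0.024,-0.0298,0,0,0,0,0.085]
  ]
}}

```text
t: 1.63
position: [342.7, 275.5, 250.5]
tcp_rot: [180.0, 0.0, 177.0]
force: [0.9, 0.5, -0.2]
grip_width: 84.9
grasp_force: 0.0
```

{"name": "send_rows", "arguments": {
  "commands": [
    [-0.024,-0.0298,0,0,0,0,0.085],
    [-0.024,-0.0298,0,0,0,0,0.085],
    [-0.024,-0.0298,0,0,0,0,0.085],
    [-0.024,-0.0298,0,0,0,0,0.085],
    [0,0,0,0,0,0,0.085]
  ]
}}

```text
t: 2.05
position: [435.1, 148.5, 250.0]
tcp_rot: [-179.9, 0.1, 176.7]
force: [-1.5, 0.1, -0.7]
grip_width: 84.9
grasp_force: 0.0
```

Run:
```python
from h import *
s=bot.observe();print(s["t"],s["position"],s["tcp_rot"],s["force"])
c=bot.get_calibration("wrist");T=np.linalg.inv(np.array(c["camera_from_world"]));print(T.round(2),c["mtx"])
p,d=bot.grab_frame("wrist");W=unproj("wrist",d);np.savez("w1.npz",p=p,d=d,W=W,T=T,K=c["mtx"])
for l in["cube_a_mid","knob_grip","magazine"]:
    for o in bot.outline_of(l,"wrist")[:5]:
        m=o["pixels"]&(d>0)
        if m.sum()==0: continue
        w=W[m];z=np.percentile(w[:,2],97);t=w[w[:,2]>z-4]
        print(l,round(o["score"],2),(np.array(o["rect"])*[512,384,512,384]).astype(int),"c",t.mean(0).round(1),"z",z.round(1),cv2.minAreaRect(t[:,:2].astype(np.float32)))
cv2.imwrite("pics/w1.png",cv2.resize(p,(800,600))[:,:,::-1])
```

```text
2.05 [435.05428044 148.54611158 250.04054179] [-1.79925498e+02  7.20124409e-02  1.76675985e+02] [-1.45435141  0.09153601 -0.70735658]
[[ 6.0000e-02  9.6000e-01  2.7000e-01  3.6754e+02]
 [ 1.0000e+00 -6.0000e-02 -2.0000e-02  1.5278e+02]
 [-0.0000e+00  2.7000e-01 -9.6000e-01  3.7395e+02]
 [ 0.0000e+00  0.0000e+00  0.0000e+00  1.0000e+00]] [[294.07846953   0.         258.05931742]
 [  0.         294.07846953 187.73193266]
 [  0.           0.           1.        ]]
cube_a_mid 0.89 [ 13 150  43  45] c [ 426.4 -122.8   35.8] z 37.2 ((426.69073486328125, -124.01292419433594), (32.76298141479492, 36.024375915527344), 69.87035369873047)
cube_a_mid 0.78 [ 40 215  53  40] c [ 512.  -102.9   35.8] z 37.0 ((512.7650756835938, -104.13215637207031), (34.328887939453125, 32.633487701416016), 22.780771255493164)
cube_a_mid 0.73 [122 194 208  67] c [502.2 111.8  98.7] z 87.2 ((467.927734375, 105.5208969116211), (98.47711181640625, 21.512313842773438), 8.254937171936035)
cube_a_mid 0.68 [ 73 115  50  43] c [387.4 -36.9  36.1] z 37.4 ((387.5470886230469, -37.772212982177734), (36.88121032714844, 32.907894134521484), 36.9200553894043)
knob_grip 0.73 [214 231  21  27] c [506.9 111.6  94.6] z 95.9 ((507.39208984375, 111.31431579589844), (18.674283981323242, 18.465667724609375), 45.114845275878906)
magazine 0.7 [120 193 211  67] c [500.4 111.5 102.4] z 88.0 ((467.45758056640625, 109.42266845703125), (98.28868865966797, 21.42766761779785), 2.446171760559082)
magazine 0.58 [214 226  19  28] c [506.9 111.6  94.6] z 95.9 ((507.39208984375, 111.31431579589844), (18.674283981323242, 18.465667724609375), 45.114845275878906)
```

View pics/w1.png

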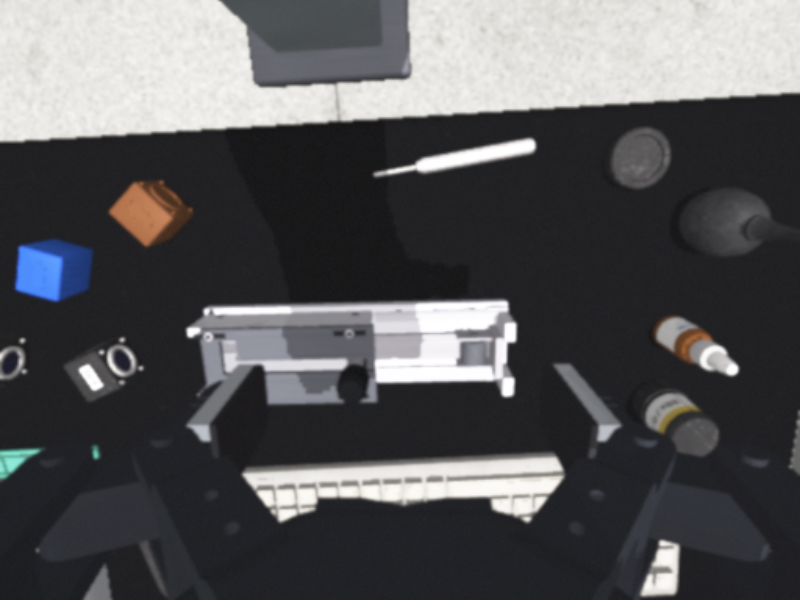

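Wrist view: knob top at (352,382), magazine from (190,330) to (515,390), the two black cubes at (100,370) and (10,360) (cut off). Blue at (52,268), brown at (150,212). Now a still frame for a fit of the magazine.

```bash
python3 - <<'E'
from h import *
s=bot.observe();print(s["t"],s["position"])
p,d=bot.grab_frame("wrist");W=unproj("wrist",d);np.savez("w2.npz",p=p,d=d,W=W)
t=np.load("top.npz")
for nm,W in(("wrist",W),("top",t["W"])):
    w=W[(d>0) if nm=="wrist" else t["d"]>0];
    w=w[(w[:,0]>465)&(w[:,0]<555)&(w[:,1]>-40)&(w[:,1]<245)]
    for a,b in((6,24),(6,56),(45,56),(58,80),(88,105)):
        q=w[(w[:,2]>a)&(w[:,2]<b)]
        if len(q)>5:print(nm,a,b,len(q),cv2.minAreaRect(q[:,:2].astype(np.float32)),q.min(0).round(),q.max(0).round(), np.median(q,0).round(1))
for l in["knob_grip"]:
  for o in bot.outline_of(l,"wrist")[:2]:
    m=o["pixels"]&(d>0);w=W0=unproj("wrist",d)[m];k=w[w[:,2]>91];print(k.mean(0),np.median(k,0),k.min(0),k.max(0))
np.save("k.npy",0)
E
cat > warp.py <<'E'
# orthographic view of the magazine area, 2 px/mm, height coloured + colour
from h import *
z=np.load("w2.npz");W=z["W"];p=z["p"];m=(z["d"]>0)&(W[...,2]<102)&(W[...,2]>-5)
im=np.zeros((300,700,3),np.uint8)
for (x,y,_),c in zip(W[m],p[m]):
    u=int((y+60)*2.2);v=int((x-440)*2.2)
    if 0<=u<698 and 0<=v<298: im[v:v+3,u:u+3]=c
cv2.imwrite("pics/ortho.png",im[:,:,::-1])
E
python3 warp.py
```

```text
2.25 [431.26787538 153.3474011  250.27665666]
wrist 6 24 4714 ((508.96929931640625, 105.98905944824219), (251.08468627929688, 69.16334533691406), 88.12523651123047) [471. -19.   6.] [544. 232.  24.] [500.7 149.   15.5]
wrist 6 56 9900 ((508.96929931640625, 105.98905944824219), (251.08468627929688, 69.16334533691406), 88.12523651123047) [471. -19.   6.] [544. 232.  56.] [498.3 110.4  28.7]
wrist 45 56 3809 ((509.883056640625, 105.6400375366211), (247.7164306640625, 63.06129455566406), 88.13458251953125) [475. -18.  45.] [543. 230.  56.] [496.1  67.9  51.2]
wrist 58 80 54 ((502.628173828125, 111.23387145996094), (20.015230178833008, 7.337687015533447), 76.84423065185547) [499. 101.  59.] [508. 120.  80.] [500.9 111.9  76.7]
wrist 88 105 305 ((509.2604675292969, 110.04180908203125), (20.273162841796875, 20.08543586730957), 89.71038818359375) [499. 100.  88.] [519. 120.  97.] [507.6 110.3  94.8]
top 6 24 1154 ((509.94952392578125, 105.3154296875), (275.06976318359375, 89.41773223876953), 89.84973907470703) [465. -32.   6.] [555. 243.  24.] [509.1 149.7  14.3]
top 6 56 2228 ((509.94952392578125, 105.3154296875), (275.06976318359375, 89.41773223876953), 89.84973907470703) [465. -32.   6.] [555. 243.  56.] [509.3 102.9  22.5]
top 45 56 890 ((510.61614990234375, 104.67037963867188), (244.31216430664062, 62.49296569824219), 88.20223236083984) [477. -18.  45.] [543. 228.  56.] [513.9  56.9  51.7]
top 58 80 16 ((509.8138732910156, 54.702003479003906), (107.67897033691406, 55.93940353393555), 88.95255279541016) [481.   1.  58.] [537. 109.  77.] [516.4  39.6  58.6]
top 88 105 56 ((510.3480224609375, 108.06306457519531), (18.4174747467041, 20.614999771118164), 3.873901844024658) [501.  98.  88.] [520. 118. 102.] [510.8 108.   95.1]
[508.10851381 110.78947559  94.53352547] [508.0379245  110.73976098  95.03334682] [499.44094688 100.32212195  91.00106298] [519.29029304 120.44187876  97.15439209]
```

View pics/ortho.png

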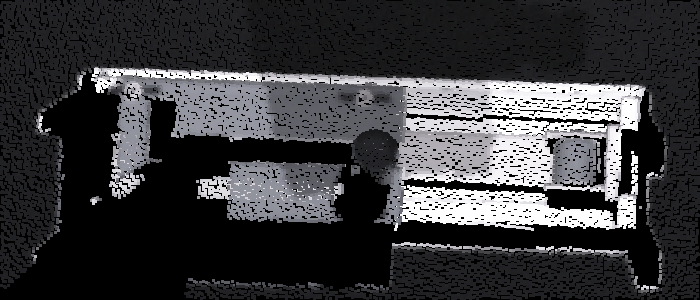

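The magazine axis is at 88.1° in world, with its origin near (509.5,123). The knob is at (509,110.8), and the notch shows as the dark patch at about (163,118) in the ortho picture. I'll go to the knob with the fingers closing along the lane.

{"name": "send_rows", "arguments": {
  "commands": [
    [-0.0264,-0.0133,0.01,0,0,-0.02,0.085],
    [-0.0264,-0.0133,0.01,0,0,0,0.085],
    [-0.0264,-0.0133,0.01,0,0,0,0.085],
    [0,0,0.035,0,0,0,0.075],
    [0,0,0.035,0,0,0,0.07]
  ]
}}

```text
t: 2.77
position: [510.7, 110.6, 150.0]
tcp_rot: [180.0, 0.2, 178.2]
force: [-0.1, 0.3, -1.3]
grip_width: 70.3
grasp_force: 0.0
```

{"name": "send_rows", "arguments": {
  "commands": [
    [0,0,0.035,0,0,0,0.06],
    [0,0,0.02,0,0,0,0.05],
    [0,0,0.013,0,0,0,0.05],
    [0,0,0,0,0,0,0.05],
    [0,0,0,0,0,0,0.05]
  ]
}}

```text
t: 3.18
position: [508.7, 111.1, 82.3]
tcp_rot: [-180.0, -0.1, 178.2]
force: [1.0, -0.1, 0.4]
grip_width: 50.2
grasp_force: 0.0
```

Run:
```python
from h import *
s=bot.observe();print(s["t"],s["position"],s["tcp_rot"],s["force"])
p,d=bot.grab_frame("wrist");W=unproj("wrist",d)
cv2.imwrite("pics/w3.png",cv2.resize(p,(800,600))[:,:,::-1])
for o in bot.outline_of("knob_grip","wrist")[:2]:
    m=o["pixels"]&(d>0);w=W[m];k=w[w[:,2]>91];print(o["score"],k.mean(0),k.min(0),k.max(0))
```

```text
3.1833 [508.70699864 111.06560927  82.28997666] [-1.79997164e+02 -5.75958388e-02  1.78229924e+02] [ 0.96458141 -0.08110726  0.40631062]
0.63 [508.77007398 108.85851702  95.2302714 ] [499.7382453   98.14949381  91.00941811] [519.50012064 119.4650358   98.1417008 ]
```

View pics/w3.png

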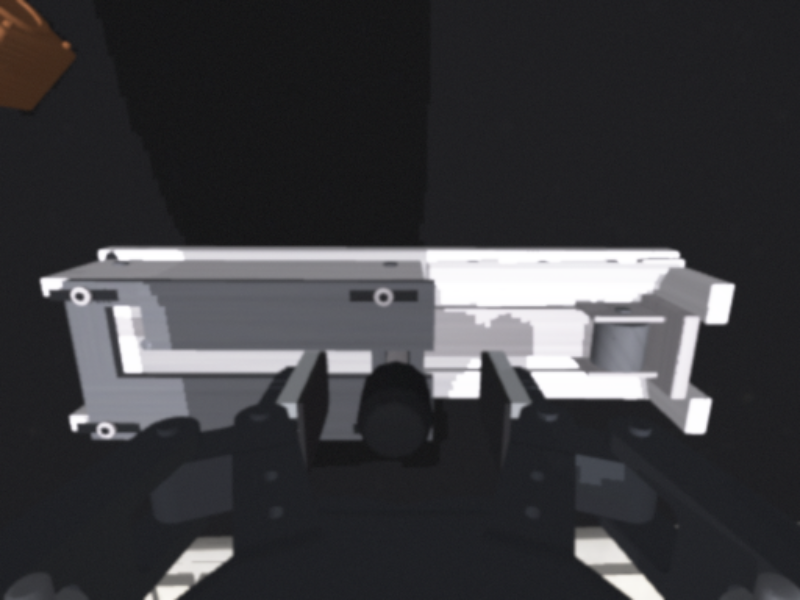

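The knob at (397,410) sits between the fingers. The slot end is at (118,360), the notch at (128,335). I'll back off slightly so that closing only nudges the follower rearward, then grip.

{"name": "send_rows", "arguments": {
  "commands": [
    [0,-0.0025,0,0,0,0,0.04],
    [0,0,0,0,0,0,0.03],
    [0,0,0,0,0,0,0.022],
    [0,0,0,0,0,0,0.018],
    [0,0,0,0,0,0,0.015]
  ]
}}

```text
t: 3.7
position: [509.7, 108.2, 83.4]
tcp_rot: [179.9, 0.1, 178.1]
force: [-0.6, 5.1, 7.5]
grip_width: 20.5
grasp_force: 58.4
```

{"name": "send_rows", "arguments": {
  "commands": [
    [0,0,0,0,0,0,0.015],
    [0,0,0,0,0,0,0.015],
    [0,-0.005,0,0,0,0,0.015],
    [0,-0.005,0,0,0,0,0.015],
    [0,0,0,0,0,0,0.015]
  ]
}}

```text
t: 4.12
position: [509.3, 98.0, 83.4]
tcp_rot: [179.9, 0.1, 178.1]
force: [-1.8, 6.3, 6.8]
grip_width: 20.8
grasp_force: 58.6
```

```bash
cat >> h.py <<'E'
O=np.array([509.55,123.0]);TH=np.radians(88.13)
def mag(P):
    P=np.asarray(P,float);d=P[...,:2]-O;c,s=np.cos(TH),np.sin(TH)
    return np.stack([d[...,0]*c+d[...,1]*s,-d[...,0]*s+d[...,1]*c],-1)
def ray(name,u,v,z):
    c=bot.get_calibration(name);K=np.array(c["mtx"]);T=np.linalg.inv(np.array(c["camera_from_world"]))
    r=T[:3,:3]@np.linalg.inv(K)@[u,v,1];t=T[:3,3];return t+r*(z-t[2])/r[2]
E
python3 - <<'E'
from h import *
s=bot.observe();print(s["t"],s["position"],mag(s["position"]),s["force"],s["grip_width"],s["grasp_force"])
# picture w3 was 12.5 mm further forward
for n,u,v in(("slot end",118,362),("notch rear",115,330),("notch front",145,330),("notch far",130,305),("slot edge+",250,349),("slot edge-",250,375),("plate rear cor",72,290)):
    P=ray("wrist",u*.64,v*.64,51);P[1]+=12.5;print(n,mag(P).round(1))
E
```

```text
4.1167 [509.32489018  98.03945558  83.37662504] [-24.95459716  -0.58951913] [-1.82211463  6.27650062  6.8265133 ] 20.824625107745298 58.57448995113373
slot end [-117.    -1.8]
notch rear [-116.    10.7]
notch front [-105.2   10.7]
notch far [-109.1   20.1]
slot edge+ [-68.1   3.3]
slot edge- [-69.  -7.]
plate rear cor [-128.6   25.6]
```

{"name": "send_rows", "arguments": {
  "commands": [
    [0,-0.012,0,0,0,0,0.015],
    [0,-0.016,0,0,0,0,0.015],
    [0,-0.016,0,0,0,0,0.015],
    [0,-0.016,0,0,0,0,0.015],
    [0,-0.013,0,0,0,0,0.015]
  ]
}}

```text
t: 4.53
position: [506.8, 25.1, 83.4]
tcp_rot: [179.8, 0.1, 178.2]
force: [-0.8, 10.2, 6.6]
grip_width: 20.4
grasp_force: 58.8
```

{"name": "send_rows", "arguments": {
  "commands": [
    [0,0,0,0,0,0,0.015],
    [0,-0.001,0,0,0,0,0.015],
    [0,-0.001,0,0,0,0,0.015],
    [0,0,0,0,0,0,0.015]
  ]
}}

```text
t: 4.87
position: [506.8, 23.5, 83.4]
tcp_rot: [179.8, 0.1, 178.1]
force: [-0.9, 8.3, 8.9]
grip_width: 20.5
grasp_force: 58.9
```

Run:
```python
from h import *
s=bot.observe();print(s["t"],s["position"],mag(s["position"]),s["force"],s["grip_width"])
p,d=bot.grab_frame("wrist")
cv2.imwrite("pics/w4.png",cv2.resize(p,(800,600))[:,:,::-1])
```

```text
4.8667 [506.79215274  23.49088283  83.35525649] [-99.54611619  -0.49078933] [-0.87937919  8.29190014  8.8627364 ] 20.514424189915
```

View pics/w4.png

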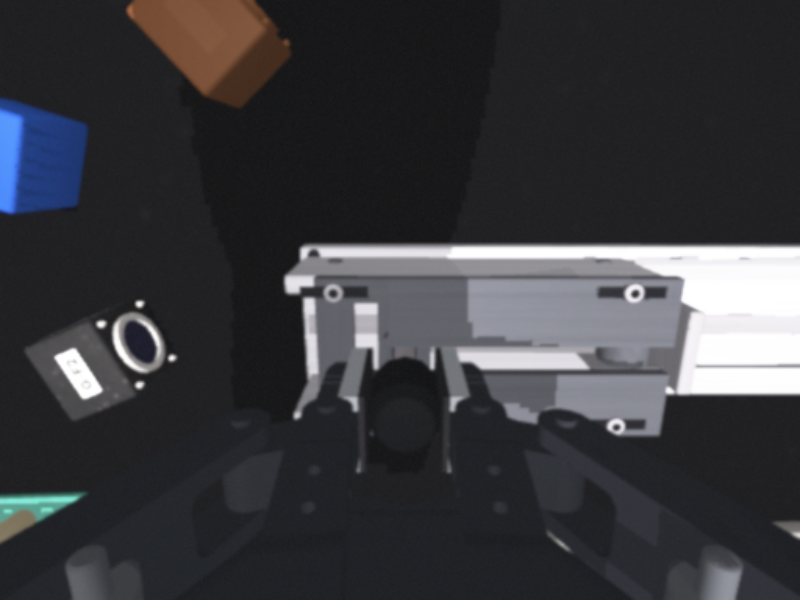

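Run:
```python
from h import *
for n,u,v in(("notch rear",353,325),("notch front",379,325),("notch far",365,304),("stem?",403,345),("slot+",500,346),("slot-",500,371)):
    print(n,mag(ray("wrist",u*.64,v*.64,51)).round(1))
```

```text
notch rear [-117.2   12.2]
notch front [-107.9   12.2]
notch far [-112.7   20.1]
stem? [-99.2   4.5]
slot+ [-63.9   4.1]
slot- [-63.3  -5.8]
```

{"name": "send_rows", "arguments": {
  "commands": [
    [0,-0.003,0,0,0,0,0.015],
    [0,-0.003,0,0,0,0,0.015],
    [0,-0.002,0,0,0,0,0.015],
    [0,0,0,0,0,0,0.015]
  ]
}}

```text
t: 5.25
position: [506.5, 15.5, 83.3]
tcp_rot: [179.8, 0.1, 178.2]
force: [-1.6, 9.4, 8.1]
grip_width: 20.7
grasp_force: 58.9
```

{"name": "send_rows", "arguments": {
  "commands": [
    [0,-0.0015,0,0,0,0,0.015],
    [0,-0.0015,0,0,0,0,0.015],
    [0,0,0,0,0,0,0.015]
  ]
}}

```text
t: 5.5
position: [506.4, 12.7, 83.3]
tcp_rot: [179.8, 0.1, 178.2]
force: [-0.8, 8.6, 8.4]
grip_width: 20.3
grasp_force: 58.9
```

{"name": "send_rows", "arguments": {
  "commands": [
    [0,-0.001,0,0,0,0,0.015],
    [0,0,0,0,0,0,0.015]
  ]
}}

```text
t: 5.67
position: [506.4, 11.7, 83.4]
tcp_rot: [179.8, 0.1, 178.2]
force: [-0.9, 8.1, 8.3]
grip_width: 20.4
grasp_force: 58.9
```

{"name": "send_rows", "arguments": {
  "commands": [
    [0,-0.0007,0,0,0,0,0.015],
    [0,0,0,0,0,0,0.015]
  ]
}}

```text
t: 5.83
position: [506.4, 11.1, 83.4]
tcp_rot: [179.8, 0.1, 178.2]
force: [-1.0, 8.3, 9.0]
grip_width: 20.3
grasp_force: 58.9
```

{"name": "send_rows", "arguments": {
  "commands": [
    [0,-0.0007,0,0,0,0,0.015],
    [0,0,0,0,0,0,0.015]
  ]
}}

```text
t: 6.0
position: [506.3, 10.4, 83.4]
tcp_rot: [179.8, 0.1, 178.2]
force: [-0.7, 8.3, 7.4]
grip_width: 20.5
grasp_force: 58.9
```

{"name": "send_rows", "arguments": {
  "commands": [
    [0,-0.0007,0,0,0,0,0.015],
    [0,0,0,0,0,0,0.015]
  ]
}}

```text
t: 6.17
position: [506.3, 9.7, 83.4]
tcp_rot: [179.8, 0.1, 178.2]
force: [-0.8, 7.9, 8.0]
grip_width: 19.9
grasp_force: 58.9
```

{"name": "send_rows", "arguments": {
  "commands": [
    [0,-0.0007,0,0,0,0,0.015],
    [0,0,0,0,0,0,0.015]
  ]
}}

```text
t: 6.33
position: [506.3, 9.2, 83.3]
tcp_rot: [179.8, 0.1, 178.2]
force: [-1.9, 10.2, 7.5]
grip_width: 20.5
grasp_force: 58.9
```

{"name": "send_rows", "arguments": {
  "commands": [
    [0,-0.0007,0,0,0,0,0.015],
    [0,0,0,0,0,0,0.015]
  ]
}}

```text
t: 6.5
position: [506.3, 8.9, 83.4]
tcp_rot: [179.8, 0.1, 178.2]
force: [0.1, 11.6, 8.1]
grip_width: 20.2
grasp_force: 59.1
```

{"name": "send_rows", "arguments": {
  "commands": [
    [0,0.0013,0,0,0,0,0.015],
    [0.002,0,0,0,0,0,0.015],
    [0.002,0,0,0,0,0,0.015],
    [0.002,0,0,0,0,0,0.015],
    [0,0,0,0,0,0,0.015]
  ]
}}

```text
t: 6.92
position: [500.3, 9.9, 83.4]
tcp_rot: [179.8, 0.1, 178.2]
force: [-0.4, 8.9, 7.1]
grip_width: 20.3
grasp_force: 58.9
```

{"name": "send_rows", "arguments": {
  "commands": [
    [0.0025,0,0,0,0,0,0.015],
    [0.0025,0,0,0,0,0,0.015],
    [0.0015,0,0,0,0,0,0.015],
    [0,0,0,0,0,0,0.015]
  ]
}}

```text
t: 7.25
position: [493.9, 10.1, 83.4]
tcp_rot: [179.8, 0.1, 178.2]
force: [1.3, 8.4, 6.3]
grip_width: 20.5
grasp_force: 58.8
```

{"name": "send_rows", "arguments": {
  "commands": [
    [0.0006,0,0,0,0,0,0.015],
    [0,0,0,0,0,0,0.015]
  ]
}}

```text
t: 7.42
position: [493.5, 10.1, 83.4]
tcp_rot: [179.8, 0.1, 178.2]
force: [-0.6, 8.1, 7.4]
grip_width: 20.1
grasp_force: 58.8
```

{"name": "send_rows", "arguments": {
  "commands": [
    [0,0.0015,0,0,0,0,0.015],
    [0,0.0012,0,0,0,0,0.015],
    [0,0,0,0,0,0,0.015]
  ]
}}

```text
t: 7.67
position: [493.6, 12.9, 83.4]
tcp_rot: [179.8, 0.1, 178.2]
force: [1.1, 9.2, 7.7]
grip_width: 20.1
grasp_force: 58.9
```

{"name": "send_rows", "arguments": {
  "commands": [
    [0,0.0008,0,0,0,0,0.015],
    [0,0,0,0,0,0,0.015]
  ]
}}

```text
t: 7.83
position: [493.6, 13.6, 83.4]
tcp_rot: [179.8, 0.1, 178.2]
force: [-0.3, 8.5, 7.1]
grip_width: 20.3
grasp_force: 58.9
```

{"name": "send_rows", "arguments": {
  "commands": [
    [0,0.0006,0,0,0,0,0.015],
    [0,0,0,0,0,0,0.015]
  ]
}}

```text
t: 8.0
position: [493.6, 14.2, 83.4]
tcp_rot: [179.8, 0.1, 178.2]
force: [-0.2, 8.4, 6.8]
grip_width: 20.6
grasp_force: 58.9
```

{"name": "send_rows", "arguments": {
  "commands": [
    [0,0.0005,0,0,0,0,0.015],
    [0,0,0,0,0,0,0.015]
  ]
}}

```text
t: 8.17
position: [493.7, 14.4, 83.4]
tcp_rot: [179.9, 0.1, 178.2]
force: [0.2, 7.6, 7.8]
grip_width: 20.5
grasp_force: 58.9
```

{"name": "send_rows", "arguments": {
  "commands": [
    [0,0.0005,0,0,0,0,0.015],
    [0,0,0,0,0,0,0.015]
  ]
}}

```text
t: 8.33
position: [493.6, 14.5, 83.4]
tcp_rot: [179.9, 0.1, 178.1]
force: [-0.3, 5.3, 7.2]
grip_width: 20.4
grasp_force: 58.9
```

{"name": "send_rows", "arguments": {
  "commands": [
    [0,0.0005,0,0,0,0,0.015],
    [0,0,0,0,0,0,0.015]
  ]
}}

```text
t: 8.5
position: [493.7, 14.7, 83.4]
tcp_rot: [180.0, 0.1, 178.1]
force: [-0.3, 2.5, 6.9]
grip_width: 20.3
grasp_force: 59.0
```

Parked on the notch's front wall. Release, rise, and look.

{"name": "send_rows", "arguments": {
  "commands": [
    [0,0.0004,0,0,0,0,0.015],
    [0,0,0,0,0,0,0.03],
    [0,0,0,0,0,0,0.045],
    [0,0,0,0,0,0,0.055],
    [0,0,-0.01,0,0,0,0.06]
  ]
}}

```text
t: 8.92
position: [492.0, 14.8, 91.0]
tcp_rot: [180.0, -0.2, 178.1]
force: [0.1, 0.1, 0.3]
grip_width: 60.3
grasp_force: 0.0
```

{"name": "send_rows", "arguments": {
  "commands": [
    [0,0,-0.035,0,0,0,0.07],
    [0,-0.02,-0.035,0,0,0,0.085],
    [0,-0.03,-0.025,0,0,0,0.085],
    [0,-0.03,-0.015,0,0,0,0.085],
    [0,-0.02,0,0,0,0,0.085]
  ]
}}

```text
t: 9.33
position: [490.9, -87.5, 205.8]
tcp_rot: [-179.9, 0.3, 178.1]
force: [0.2, 0.9, 0.5]
grip_width: 85.1
grasp_force: 0.0
```

{"name": "send_rows", "arguments": {
  "commands": [
    [0,0,0,0,0,0,0.085],
    [0,0,0,0,0,0,0.085]
  ]
}}

```text
t: 9.5
position: [489.6, -86.1, 202.2]
tcp_rot: [180.0, -0.0, 178.0]
force: [0.1, 0.8, 0.3]
grip_width: 85.2
grasp_force: 0.0
```

```bash
cat > cubes.py <<'E'
from h import *
def cubes(tag):
    s=bot.observe();print(s["t"],s["position"].round(1),s["tcp_rot"].round(2),s["force"].round(1))
    p,d=bot.grab_frame("wrist");W=unproj("wrist",d)
    cv2.imwrite(f"pics/{tag}.png",cv2.resize(p,(800,600))[:,:,::-1]);np.savez(f"{tag}.npz",p=p,d=d,W=W)
    for o in bot.outline_of("cube_a_mid","wrist")[:6]:
        m=o["pixels"]&(d>0);w=W[m]
        t=w[(w[:,2]>33)&(w[:,2]<40)]
        if len(t)<20: continue
        print(round(o["score"],2),(np.array(o["rect"])*[512,384,512,384]).astype(int),"rgb",np.median(p[m],0),"n",len(t),"mean",t.mean(0).round(1),cv2.minAreaRect(t[:,:2].astype(np.float32)))
    return p,d,W
E
python3 - <<'E'
from cubes import *
p,d,W=cubes("c1")
for o in bot.outline_of("knob_grip","wrist")[:2]:
    m=o["pixels"]&(d>0);k=W[m];k=k[k[:,2]>91];print("knob",o["score"],k.mean(0) if len(k) else 0)
E
```

```text
9.5 [489.6 -86.1 202.2] [179.99  -0.   177.99] [0.1 0.8 0.3]
0.86 [194  89  38  50] rgb [ 46.  82. 169.] n 1272 mean [ 428.5 -125.6   36. ] ((428.8736877441406, -125.88224029541016), (32.014610290527344, 35.95211410522461), 70.10993957519531)
0.76 [278  43  50  53] rgb [101.  66.  45.] n 1435 mean [389.5 -40.2  36.1] ((389.14166259765625, -39.48503112792969), (35.95938491821289, 33.458465576171875), 40.471435546875)
0.18 [351 173 119  28] rgb [55. 55. 59.] n 198 mean [511.8 101.3  36.1] ((505.8888244628906, 67.23866271972656), (113.0703125, 13.004013061523438), 79.4117431640625)
knob 0.6 [493.00719977  14.96930787  94.40982922]
knob 0.5 0
```

View pics/c1.png

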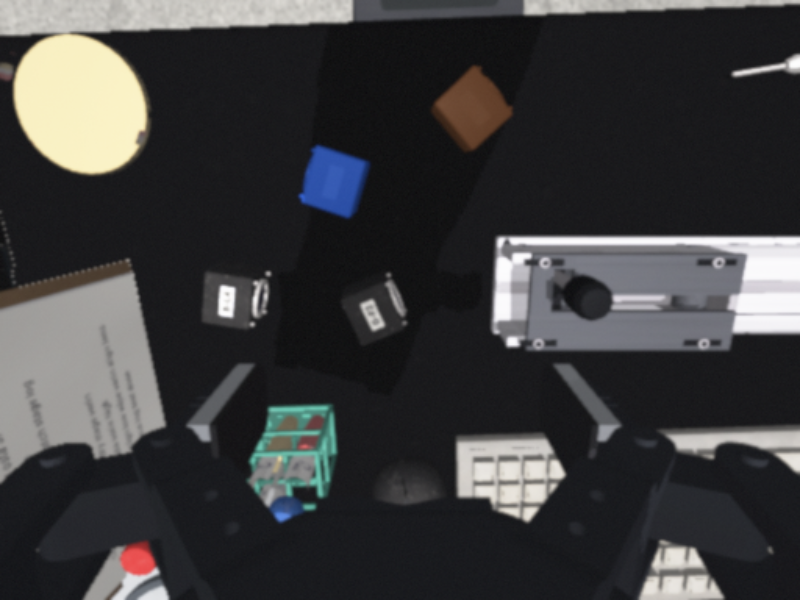

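The knob is parked in the notch at (588,298). The black cubes are at (375,310) and (230,300), both with rings facing right. Blue is at (335,180), brown at (472,108). I'll fit the black ones from the depth image.

```bash
cat >> cubes.py <<'E'
def fit(W,d,cx,cy,r=32):
    m=(d>0)&(np.hypot(W[...,0]-cx,W[...,1]-cy)<r)&(W[...,2]>33.5)&(W[...,2]<38.5)
    t=W[m];n,l,st,_=cv2.connectedComponentsWithStats(m.astype(np.uint8));i=1+st[1:,4].argmax();t=W[l==i]
    return len(t),t.mean(0).round(1),cv2.minAreaRect(t[:,:2].astype(np.float32)),(st[i])
E
python3 - <<'E'
from cubes import *
z=np.load("c1.npz");W,d,p=z["W"],z["d"],z["p"]
for u,v in((375,310),(230,300)):
    q=W[int(v*.64),int(u*.64)];print(q.round(1),fit(W,d,q[0],q[1]))
im=p[150:240,110:280];cv2.imwrite("pics/c1crop.png",cv2.resize(im,None,fx=4.5,fy=4.5,interpolation=cv2.INTER_CUBIC)[:,:,::-1])
E
```

```text
[ 511.4 -104.3   37.4] (1009, array([ 514.1, -106.1,   36. ]), ((514.6065063476562, -105.65961456298828), (35.8774299621582, 33.1477165222168), 21.37668228149414), array([ 218,  180,   42,   41, 1009], dtype=int32))
[ 501.9 -199.2   36.8] (1052, array([ 501.5, -200.6,   35.9]), ((502.11907958984375, -200.6880340576172), (33.652225494384766, 36.802127838134766), 79.39478302001953), array([ 130,  173,   34,   38, 1052], dtype=int32))
```

View pics/c1crop.png

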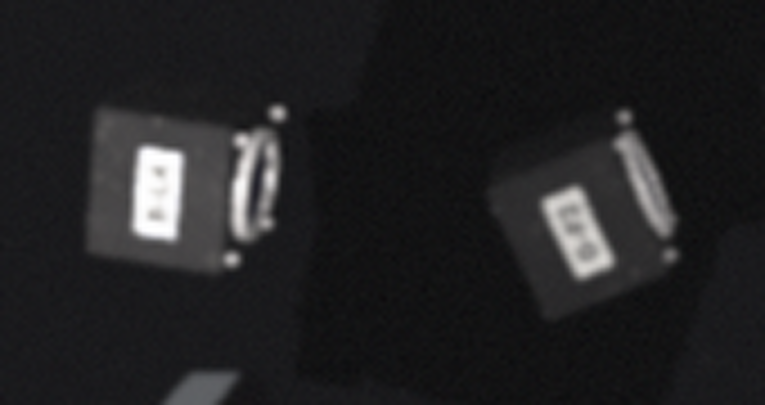

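The crop confirms two black cubes with white labels and rings toward +y: A at (514.3,-105.9), -x axis at 111.4°, and B at (501.8,-200.6), -x axis at 79.4°. I'll grasp A.

{"name": "send_rows", "arguments": {
  "commands": [
    [0,0,0.008,0,0,0.1162,0.06],
    [0,0,0.008,0,0,0.1162,0.06],
    [0,0,0.008,0,0,0.1162,0.06],
    [0,0,0.008,0,0,0.1162,0.06],
    [0,0,0.008,0,0,0.1162,0.06]
  ]
}}

```text
t: 10.07
position: [489.6, -84.1, 161.6]
tcp_rot: [-180.0, -0.0, 144.6]
force: [-0.3, 0.1, 0.2]
grip_width: 60.1
grasp_force: 0.0
```

{"name": "send_rows", "arguments": {
  "commands": [
    [0,0,0.008,0,0,0.1162,0.06],
    [0,0,0.008,0,0,0.1162,0.06],
    [0,0,0.008,0,0,0.1162,0.06],
    [0,0,0.008,0,0,0.1162,0.06],
    [0,0,0.008,0,0,0.1162,0.06]
  ]
}}

```text
t: 10.48
position: [489.6, -84.0, 121.6]
tcp_rot: [-180.0, -0.0, 111.3]
force: [0.1, -0.0, -0.3]
grip_width: 59.9
grasp_force: 0.0
```

{"name": "send_rows", "arguments": {
  "commands": [
    [-0.0275,0.0157,0,0,0,0,0.06],
    [0,0,0,0,0,0,0.06],
    [0,0,0,0,0,0,0.06]
  ]
}}

```text
t: 10.73
position: [515.0, -104.6, 121.7]
tcp_rot: [-180.0, -0.0, 111.6]
force: [0.4, -0.0, 0.1]
grip_width: 60.3
grasp_force: 0.0
```

Run:
```python
from cubes import *
p,d,W=cubes("c2")
print(fit(W,d,514,-106)); print(fit(W,d,502,-200))
```

```text
10.7333 [ 515.  -104.6  121.7] [-1.7997e+02 -3.0000e-02  1.1161e+02] [ 0.4 -0.   0.1]
0.76 [83 14 82 70] rgb [118.  76.  51.] n 2966 mean [390.4 -40.1  36.5] ((389.2786865234375, -39.976951599121094), (36.41557312011719, 33.625057220458984), 40.508811950683594)
0.64 [109 148  67  66] rgb [ 54.  97. 201.] n 2010 mean [ 429.2 -125.    36.4] ((428.94537353515625, -126.25993347167969), (32.84762954711914, 35.905662536621094), 69.99031066894531)
0.6 [236 174  48  51] rgb [58. 57. 59.] n 1947 mean [ 514.6 -105.9   36.4] ((514.8724365234375, -106.13626861572266), (35.325218200683594, 33.6932258605957), 20.61205291748047)
(1940, array([ 514.7, -106. ,   36.4]), ((514.8707275390625, -106.14277648925781), (35.330162048339844, 33.69085693359375), 20.5871639251709), array([ 235,  180,   48,   44, 1940], dtype=int32))
(1148, array([ 505.2, -199.4,   36.3]), ((504.2126159667969, -201.88555908203125), (32.82644271850586, 32.84304428100586), 79.73711395263672), array([ 187,  277,   43,   42, 1148], dtype=int32))
```

{"name": "send_rows", "arguments": {
  "commands": [
    [-0.0012,-0.0006,0.02,0,0,0.008,0.06],
    [0,0,0.03,0,0,0,0.06],
    [0,0,0.025,0,0,0,0.06],
    [0,0,0.014,0,0,0,0.06],
    [0,0,0,0,0,0,0.055]
  ]
}}

```text
t: 11.25
position: [512.1, -104.9, 30.7]
tcp_rot: [-179.8, -0.2, 111.1]
force: [-0.8, 0.6, -0.8]
grip_width: 55.2
grasp_force: 0.0
```

{"name": "send_rows", "arguments": {
  "commands": [
    [0,0,0,0,0,0,0.045],
    [0,0,0,0,0,0,0.038],
    [0,0,0,0,0,0,0.034],
    [0,0,0,0,0,0,0.03],
    [0,0,0,0,0,0,0.03]
  ]
}}

```text
t: 11.67
position: [515.0, -106.4, 34.8]
tcp_rot: [179.9, 0.1, 111.1]
force: [-1.1, 1.1, 7.6]
grip_width: 34.8
grasp_force: 60.5
```

Cube A is held. Lift, turn parallel to the lane, and carry it over.

{"name": "send_rows", "arguments": {
  "commands": [
    [0,0,-0.02,0,0,0,0.03],
    [0,0,-0.03,0,0,0.1,0.03],
    [0,0,-0.03,0,0,0.1,0.03],
    [0,0,-0.03,0,0,0.1,0.03],
    [0,0,-0.01,0,0,0.101,0.03]
  ]
}}

```text
t: 12.08
position: [515.7, -106.8, 158.4]
tcp_rot: [179.6, 0.1, 87.8]
force: [0.7, -0.1, -0.7]
grip_width: 34.7
grasp_force: 60.1
```

{"name": "send_rows", "arguments": {
  "commands": [
    [0.02,-0.001,0,0,0,0,0.03],
    [0.035,-0.0015,0,0,0,0,0.03],
    [0.04,-0.0016,0,0,0,0,0.03],
    [0.04,-0.0016,0,0,0,0,0.03],
    [0.04,-0.0016,0,0,0,0,0.03]
  ]
}}

```text
t: 12.5
position: [512.6, 70.3, 154.3]
tcp_rot: [179.9, 0.0, 88.1]
force: [1.4, 0.7, -0.8]
grip_width: 34.5
grasp_force: 60.1
```

{"name": "send_rows", "arguments": {
  "commands": [
    [0.04,-0.0016,0,0,0,0,0.03],
    [0.04,-0.0016,0,0,0,0,0.03],
    [0.035,-0.0015,0,0,0,0,0.03],
    [0.021,0,0,0,0,0,0.03],
    [0,0,0,0,0,0,0.03]
  ]
}}

```text
t: 12.92
position: [512.4, 208.8, 154.0]
tcp_rot: [179.9, -0.1, 88.3]
force: [-0.3, 0.1, -0.7]
grip_width: 34.9
grasp_force: 60.1
```

{"name": "send_rows", "arguments": {
  "commands": [
    [0,0,0,0,0,0,0.03],
    [0,0,0,0,0,0,0.03]
  ]
}}

```text
t: 13.08
position: [512.5, 204.7, 153.7]
tcp_rot: [180.0, 0.0, 88.1]
force: [-0.1, -0.6, -1.9]
grip_width: 34.7
grasp_force: 60.1
```

Run:
```python
from h import *
s=bot.observe();print(s["position"],s["tcp_rot"],mag(s["position"]),s["grip_width"])
for n in("wrist","scene"):
    p,d=bot.grab_frame(n);W=unproj(n,d);np.savez(f"l_{n}.npz",p=p,d=d,W=W)
    if n=="wrist":
        cv2.imwrite("pics/l1.png",cv2.resize(p,(800,600))[:,:,::-1])
    M=mag(W);q=(d>0)&(M[...,0]>3)&(M[...,0]<95)&(abs(M[...,1])<45)&(W[...,2]<25)&(W[...,2]>-3)
    x,y,z=M[q][:,0],M[q][:,1],W[q][:,2]
    for b in np.arange(-42,42,2.):
        k=(y>=b)&(y<b+2)
        if k.sum()>15: print(n,b+1,k.sum(),np.percentile(z[k],[20,50,80]).round(1))
```

```text
[512.51149229 204.66085039 153.6643373 ] [1.79973600e+02 1.04514262e-02 8.81280992e+01] [81.71400002 -0.29516943] 34.69914453704086
wrist -41.0 111 [-0.3  0.3  0.9]
wrist -39.0 99 [-0.1  0.3  0.9]
wrist -37.0 46 [ 9.4  9.8 10.3]
wrist -35.0 85 [ 9.5 10.2 10.8]
wrist -33.0 51 [16.7 17.6 18.5]
wrist -31.0 79 [19.  19.5 20.1]
wrist -29.0 76 [18.  18.7 19.3]
wrist -27.0 67 [16.9 17.5 18.1]
wrist -25.0 68 [15.3 16.2 16.9]
wrist -23.0 69 [14.7 15.  15.8]
wrist -21.0 72 [ 9.8 10.8 12.6]
wrist -19.0 75 [ 9.7 10.2 10.7]
wrist -17.0 81 [ 9.6 10.3 10.9]
wrist -15.0 83 [ 9.7 10.3 10.9]
wrist -13.0 86 [ 9.5 10.2 10.6]
wrist -11.0 80 [ 9.7 10.4 11. ]
wrist -9.0 74 [ 9.6 10.1 10.8]
wrist -7.0 73 [ 9.9 10.6 11.3]
wrist -5.0 71 [10.1 10.7 11.3]
wrist -3.0 70 [10.2 10.7 11.2]
wrist -1.0 70 [10.5 10.9 11.4]
wrist 1.0 87 [10.3 10.7 11.3]
wrist 3.0 89 [ 9.9 10.3 10.9]
wrist 5.0 71 [ 9.7 10.3 11. ]
wrist 7.0 72 [ 9.6 10.3 10.8]
wrist 9.0 74 [ 9.8 10.4 10.9]
wrist 11.0 72 [ 9.7 10.2 10.8]
wrist 13.0 76 [ 9.6 10.2 10.6]
wrist 15.0 74 [ 9.6 10.2 10.8]
wrist 17.0 85 [10.  10.9 15.2]
wrist 19.0 63 [14.7 15.1 15.6]
wrist 21.0 67 [15.7 16.1 17. ]
wrist 23.0 69 [16.8 17.4 17.9]
wrist 25.0 70 [18.1 18.7 19.5]
wrist 27.0 67 [18.9 19.5 20.1]
wrist 29.0 39 [16.7 17.7 18.3]
wrist 31.0 77 [ 9.7 10.2 10.9]
wrist 33.0 40 [ 9.   9.6 10.2]
wrist 35.0 104 [-0.4  0.2  0.8]
wrist 37.0 118 [-0.3  0.3  0.9]
wrist 39.0 112 [-0.4  0.3  1. ]
wrist 41.0 121 [-0.2  0.2  0.7]
scene -27.0 19 [15.6 18.4 19.1]
scene -25.0 16 [14.4 16.4 18.5]
scene -23.0 18 [14.  15.5 17.5]
scene -21.0 25 [10.5 12.9 15.2]
scene -19.0 16 [ 9.8 11.2 12.5]
scene 1.0 16 [ 9.5 10.7 11.7]
scene 9.0 16 [ 8.9  9.8 11.1]
scene 13.0 17 [ 9.  10.1 11.6]
scene 27.0 18 [ 8.8 15.5 19. ]
scene 29.0 41 [10.3 16.4 19.5]
scene 31.0 35 [10.  14.9 17.2]
scene 33.0 41 [ 0.6  6.8 10.1]
scene 35.0 45 [1.1 5.9 8.8]
scene 39.0 19 [-0.8  0.3  2.3]
scene 41.0 18 [-1.3  0.3  1.2]
```

View pics/l1.png

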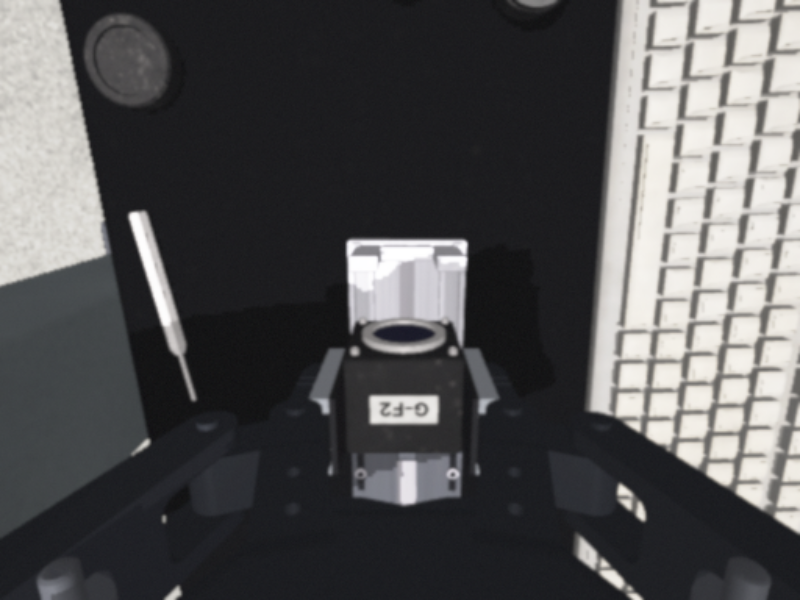

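The picture shows cube A (label G-F2, ring toward the end stop) held square over the lane. By this view the lane's centre line is about 1.7 mm to -y of my fit. I'll check the camera's bias against the held cube.

Run:
```python
from h import *
z=np.load("l_wrist.npz");W,d=z["W"],z["d"];M=mag(W)
q=(d>0)&(M[...,0]>60)&(M[...,0]<105)&(abs(M[...,1])<30)&(abs(W[...,2]-155)<4)
t=M[q];print(len(t),W[q][:,2].mean(),cv2.minAreaRect(t.astype(np.float32)),t[:,1].min(),t[:,1].max(),np.percentile(t[:,1],[1,99]))
k=(d>0)&(W[...,2]<25)&(W[...,2]>-3)
for a,b in((3,20),(20,45),(45,62),(85,99)):
    m=k&(M[...,0]>a)&(M[...,0]<b)&(abs(M[...,1])<45)
    y=M[m][:,1];zz=W[m][:,2]
    if m.sum()<50: continue
    o=y[zz>5];r=y[(zz>13.5)];print(a,b,m.sum(),"base",o.min().round(1),o.max().round(1),"rail in",r[r<0].max().round(1) if (r<0).any() else 0,r[r>0].min().round(1) if (r>0).any() else 0)
# end stop inner face: points z 30..46
m=(d>0)&(W[...,2]>25)&(W[...,2]<50)&(M[...,0]>85)&(abs(M[...,1])<30)
print("stop x",np.percentile(M[m][:,0],[1,5,50,95,99]).round(1),W[m][:,2].max())
```

```text
5291 155.08798059737154 ((80.87191009521484, -0.05778694152832031), (33.9594841003418, 59.915584564208984), 0.18522833287715912) -29.990697912259222 29.924320214555486 [-26.87643772  26.80037064]
20 45 141 base -37.0 -34.9 rail in 0 0
45 62 522 base -36.9 33.0 rail in -21.5 18.0
85 99 939 base -36.7 32.9 rail in -0.8 0.1
stop x [ 97.4  98.3 103.3 105.6 105.7] 49.87556135301372
```

{"name": "send_rows", "arguments": {
  "commands": [
    [-0.0035,0.0015,0.015,0,0,0,0.03],
    [0,0,0.03,0,0,0,0.03],
    [0,0,0.025,0,0,0,0.03],
    [0,0,0.014,0,0,0,0.03],
    [0,0,0,0,0,0,0.03]
  ]
}}

```text
t: 13.6
position: [512.5, 199.8, 66.6]
tcp_rot: [-179.7, 0.1, 88.0]
force: [0.6, -0.1, -1.2]
grip_width: 34.7
grasp_force: 60.1
```

{"name": "send_rows", "arguments": {
  "commands": [
    [0,0,0.006,0,0,0,0.03],
    [0,0,0.006,0,0,0,0.03],
    [0,0,0.004,0,0,0,0.03],
    [0,0,0,0,0,0,0.03],
    [0,0,0,0,0,0,0.03]
  ]
}}

```text
t: 14.02
position: [514.1, 201.4, 53.6]
tcp_rot: [180.0, -0.0, 88.1]
force: [0.2, -0.0, 0.0]
grip_width: 34.7
grasp_force: 60.1
```

{"name": "send_rows", "arguments": {
  "commands": [
    [0,0,0.003,0,0,0,0.03],
    [0,0,0.002,0,0,0,0.03],
    [0,0,0,0,0,0,0.03]
  ]
}}

```text
t: 14.27
position: [513.8, 201.4, 48.1]
tcp_rot: [-180.0, 0.0, 88.1]
force: [0.6, 0.1, -0.2]
grip_width: 34.4
grasp_force: 60.1
```

{"name": "send_rows", "arguments": {
  "commands": [
    [0,0,0.002,0,0,0,0.03],
    [0,0,0,0,0,0,0.03]
  ]
}}

```text
t: 14.43
position: [513.9, 201.4, 46.0]
tcp_rot: [-180.0, 0.0, 88.1]
force: [-0.3, -0.1, -0.9]
grip_width: 34.6
grasp_force: 60.1
```

{"name": "send_rows", "arguments": {
  "commands": [
    [0,0,0.001,0,0,0,0.03],
    [0,0,0,0,0,0,0.03]
  ]
}}

```text
t: 14.6
position: [513.9, 201.4, 45.1]
tcp_rot: [-180.0, 0.0, 88.1]
force: [-0.4, -0.7, -0.8]
grip_width: 34.8
grasp_force: 60.1
```

{"name": "send_rows", "arguments": {
  "commands": [
    [0,0,0.0006,0,0,0,0.03],
    [0,0,0,0,0,0,0.03]
  ]
}}

```text
t: 14.77
position: [514.0, 201.4, 44.8]
tcp_rot: [180.0, -0.0, 88.1]
force: [-0.2, -1.1, 1.9]
grip_width: 34.6
grasp_force: 60.2
```

{"name": "send_rows", "arguments": {
  "commands": [
    [0,0,0.0006,0,0,0,0.03],
    [0,0,0,0,0,0,0.03]
  ]
}}

```text
t: 14.93
position: [514.0, 201.4, 44.8]
tcp_rot: [180.0, -0.0, 88.1]
force: [-2.9, -1.0, 9.1]
grip_width: 34.5
grasp_force: 61.2
```

Cube A is on the lane floor with no side force. Release, rise, and go to B.

{"name": "send_rows", "arguments": {
  "commands": [
    [0,0,-0.0008,0,0,0,0.036],
    [0,0,0,0,0,0,0.045],
    [0,0,0,0,0,0,0.055],
    [0,0,-0.01,0,0,0,0.055],
    [0,0,-0.03,0,0,0,0.055]
  ]
}}

```text
t: 15.35
position: [511.9, 200.8, 82.3]
tcp_rot: [-179.6, 0.1, 88.1]
force: [-0.4, 0.3, 0.6]
grip_width: 55.0
grasp_force: 0.0
```

{"name": "send_rows", "arguments": {
  "commands": [
    [0,0,-0.035,0,0,0.0745,0.06],
    [0,0,-0.035,0,0,0.0745,0.06],
    [-0.02,0.003,-0.01,0,0,0,0.06],
    [-0.0365,0.0056,0,0,0,0,0.06],
    [-0.04,0.0061,0,0,0,0,0.06]
  ]
}}

```text
t: 15.77
position: [511.3, 103.9, 166.7]
tcp_rot: [179.8, -0.0, 79.7]
force: [1.8, -0.3, -0.9]
grip_width: 59.6
grasp_force: 0.0
```

{"name": "send_rows", "arguments": {
  "commands": [
    [-0.04,0.0061,0,0,0,0,0.06],
    [-0.04,0.0061,0,0,0,0,0.06],
    [-0.04,0.0061,0,0,0,0,0.06],
    [-0.04,0.0061,0,0,0,0,0.06],
    [-0.04,0.0061,0,0,0,0,0.06]
  ]
}}

```text
t: 16.18
position: [504.3, -100.3, 165.8]
tcp_rot: [180.0, 0.0, 79.6]
force: [1.2, 1.0, -0.5]
grip_width: 60.3
grasp_force: 0.0
```

{"name": "send_rows", "arguments": {
  "commands": [
    [-0.04,0.0061,0.02,0,0,0,0.06],
    [-0.035,0.0056,0.02,0,0,0,0.06],
    [-0.026,0.0041,0,0,0,0,0.06],
    [0,0,0,0,0,0,0.06],
    [0,0,0,0,0,0,0.06]
  ]
}}

```text
t: 16.6
position: [501.8, -198.9, 126.5]
tcp_rot: [-180.0, -0.0, 79.4]
force: [-0.0, -0.4, 0.5]
grip_width: 59.9
grasp_force: 0.0
```

Run:
```python
from cubes import *
p,d,W=cubes("c3")
print(fit(W,d,502,-200))
```

```text
16.6 [ 501.8 -198.9  126.5] [-1.7998e+02 -1.0000e-02  7.9410e+01] [-0.  -0.4  0.5]
0.93 [116  92  61  56] rgb [ 58. 103. 212.] n 2302 mean [ 430.8 -125.9   36.5] ((430.0671691894531, -126.51409912109375), (32.658687591552734, 36.115997314453125), 70.42227172851562)
0.73 [12  0 93 50] rgb [87.5 58.  39. ] n 1542 mean [388.7 -48.8  36.4] ((387.24932861328125, -51.644981384277344), (23.259235382080078, 44.94225311279297), 79.18986511230469)
(1871, array([ 503.2, -200.5,   36.5]), ((503.40484619140625, -200.5885467529297), (33.32865905761719, 35.94179153442383), 78.43975067138672), array([ 238,  179,   48,   43, 1871], dtype=int32))
```

{"name": "send_rows", "arguments": {
  "commands": [
    [-0.0014,0.0018,0.02,0,0,0.008,0.06],
    [0,0,0.03,0,0,0,0.06],
    [0,0,0.028,0,0,0,0.06],
    [0,0,0.015,0,0,0,0.06],
    [0,0,0,0,0,0,0.055]
  ]
}}

```text
t: 17.12
position: [502.3, -196.9, 31.1]
tcp_rot: [-179.7, -0.1, 79.2]
force: [-0.1, 0.1, 0.0]
grip_width: 55.0
grasp_force: 0.0
```

{"name": "send_rows", "arguments": {
  "commands": [
    [0,0,0,0,0,0,0.045],
    [0,0,0,0,0,0,0.038],
    [0,0,0,0,0,0,0.034],
    [0,0,0,0,0,0,0.03],
    [0,0,0,0,0,0,0.03]
  ]
}}

```text
t: 17.53
position: [504.6, -199.2, 35.3]
tcp_rot: [179.8, 0.0, 79.1]
force: [-1.0, 3.0, 7.4]
grip_width: 35.0
grasp_force: 59.5
```

{"name": "send_rows", "arguments": {
  "commands": [
    [0,0,-0.02,0,0,0,0.03],
    [0,0,-0.035,0,0,0,0.03],
    [0,0,-0.035,0,0,-0.079,0.03],
    [0,0,-0.03,0,0,-0.079,0.03],
    [0.02,-0.0007,0,0,0,0,0.03]
  ]
}}

```text
t: 17.95
position: [506.3, -182.4, 160.4]
tcp_rot: [179.4, 0.3, 88.3]
force: [0.4, 0.3, 0.7]
grip_width: 34.9
grasp_force: 60.3
```

{"name": "send_rows", "arguments": {
  "commands": [
    [0.035,-0.001,0,0,0,0,0.03],
    [0.04,-0.001,0,0,0,0,0.03],
    [0.04,-0.001,0,0,0,0,0.03],
    [0.04,0,0,0,0,0,0.03],
    [0.04,0,0,0,0,0,0.03]
  ]
}}

```text
t: 18.37
position: [506.7, 17.5, 154.7]
tcp_rot: [179.9, 0.0, 88.1]
force: [0.7, -0.2, 0.2]
grip_width: 34.5
grasp_force: 60.3
```

{"name": "send_rows", "arguments": {
  "commands": [
    [0.04,0,0,0,0,0,0.03],
    [0.04,0,0,0,0,0,0.03],
    [0.035,0,0,0,0,0,0.03],
    [0.0245,0,0,0,0,0,0.03],
    [0.01,0,0,0,0,0,0.03]
  ]
}}

```text
t: 18.78
position: [511.4, 168.4, 154.5]
tcp_rot: [179.9, -0.1, 88.3]
force: [0.1, -0.4, -0.3]
grip_width: 34.8
grasp_force: 60.3
```

{"name": "send_rows", "arguments": {
  "commands": [
    [0,0,0,0,0,0,0.03],
    [0,0,0,0,0,0,0.03],
    [0,0,0,0,0,0,0.03]
  ]
}}

```text
t: 19.03
position: [511.6, 164.3, 153.8]
tcp_rot: [180.0, 0.0, 88.1]
force: [0.0, 0.4, -0.8]
grip_width: 34.6
grasp_force: 60.2
```

Run:
```python
from cubes import *
s=bot.observe();print(s["position"],s["tcp_rot"],mag(s["position"]),s["grip_width"])
p,d=bot.grab_frame("wrist");W=unproj("wrist",d);M=mag(W);np.savez("l2.npz",p=p,d=d,W=W)
m=(d>0)&(abs(W[...,2]-46)<3)&(M[...,0]>50)&(M[...,0]<97)&(abs(M[...,1]+1.8)<19.5)
t=M[m];print("A top",len(t),cv2.minAreaRect(t.astype(np.float32)),t.min(0),t.max(0),W[m][:,2].mean())
top=(d>0)&(abs(W[...,2]-155)<4)&(abs(M[...,1]+1.8)<17)&(M[...,0]>10)&(M[...,0]<80)
t=M[top];print("B top x",np.percentile(t[:,0],[1,50,99]))
```

```text
[511.64945245 164.26466208 153.75033796] [1.79976130e+02 1.79558082e-02 8.81280217e+01] [41.31119518 -0.75179156] 34.62054214049187
A top 1811 ((77.80379486083984, -1.7004241943359375), (35.80839920043945, 32.34341812133789), 89.94986724853516) [ 61.6192006  -19.59327868] [93.98761947 16.19770357] 46.2863349282951
B top x [22.18525864 39.52082003 53.52826442]
```

{"name": "send_rows", "arguments": {
  "commands": [
    [0,0.0011,0.015,0,0,0,0.03],
    [0,0,0.03,0,0,0,0.03],
    [0,0,0.025,0,0,0,0.03],
    [0,0,0.014,0,0,0,0.03],
    [0,0,0,0,0,0,0.03]
  ]
}}

```text
t: 19.5
position: [511.2, 163.5, 66.7]
tcp_rot: [-179.7, 0.1, 88.0]
force: [0.4, -0.1, -0.4]
grip_width: 35.1
grasp_force: 60.2
```

{"name": "send_rows", "arguments": {
  "commands": [
    [0,0,0.006,0,0,0,0.03],
    [0,0,0.006,0,0,0,0.03],
    [0,0,0.004,0,0,0,0.03],
    [0,0,0,0,0,0,0.03],
    [0,0,0,0,0,0,0.03]
  ]
}}

```text
t: 19.92
position: [512.9, 165.2, 53.8]
tcp_rot: [180.0, -0.0, 88.2]
force: [-0.2, 0.2, -0.3]
grip_width: 34.8
grasp_force: 60.2
```

{"name": "send_rows", "arguments": {
  "commands": [
    [0,0,0.003,0,0,0,0.03],
    [0,0,0.002,0,0,0,0.03],
    [0,0,0,0,0,0,0.03]
  ]
}}

```text
t: 20.17
position: [512.6, 165.2, 48.2]
tcp_rot: [-180.0, 0.0, 88.2]
force: [-0.7, -0.1, -0.5]
grip_width: 34.6
grasp_force: 60.2
```

{"name": "send_rows", "arguments": {
  "commands": [
    [0,0,0.002,0,0,0,0.03],
    [0,0,0,0,0,0,0.03]
  ]
}}

```text
t: 20.33
position: [512.6, 165.2, 46.2]
tcp_rot: [-180.0, 0.0, 88.2]
force: [-1.7, -0.6, -0.6]
grip_width: 34.9
grasp_force: 60.2
```

{"name": "send_rows", "arguments": {
  "commands": [
    [0,0,0.0008,0,0,0,0.03],
    [0,0,0,0,0,0,0.03]
  ]
}}

```text
t: 20.5
position: [512.7, 165.2, 45.5]
tcp_rot: [-180.0, 0.0, 88.2]
force: [-0.0, 0.2, -0.4]
grip_width: 34.9
grasp_force: 60.2
```

{"name": "send_rows", "arguments": {
  "commands": [
    [0,0,0.0006,0,0,0,0.03],
    [0,0,0,0,0,0,0.03]
  ]
}}

```text
t: 20.67
position: [512.7, 165.3, 45.3]
tcp_rot: [180.0, -0.0, 88.2]
force: [-1.2, -0.5, 3.8]
grip_width: 34.5
grasp_force: 60.5
```

B is on the floor. Release, rise, turn back, and go over the knob.

{"name": "send_rows", "arguments": {
  "commands": [
    [0,0,-0.0004,0,0,0,0.036],
    [0,0,0,0,0,0,0.045],
    [0,0,0,0,0,0,0.055],
    [0,0,-0.01,0,0,0,0.055],
    [0,0,-0.03,0,0,0,0.055]
  ]
}}

```text
t: 21.08
position: [510.7, 164.8, 83.0]
tcp_rot: [-179.6, 0.1, 88.2]
force: [-0.4, -0.0, -0.4]
grip_width: 55.0
grasp_force: 0.0
```

{"name": "send_rows", "arguments": {
  "commands": [
    [0,0,-0.035,0,0,0,0.055],
    [0,0,-0.03,0,0,-0.1208,0.055],
    [0,0,0,0,0,-0.1208,0.055],
    [0,0,0,0,0,-0.1208,0.055],
    [0,0,0,0,0,-0.1208,0.055]
  ]
}}

```text
t: 21.5
position: [513.0, 165.2, 152.0]
tcp_rot: [179.9, 0.0, 116.2]
force: [-0.2, 0.5, -0.0]
grip_width: 55.0
grasp_force: 0.0
```

{"name": "send_rows", "arguments": {
  "commands": [
    [0,0,0,0,0,-0.1208,0.055],
    [0,0,0,0,0,-0.1208,0.055],
    [0,0,0,0,0,-0.1208,0.055],
    [0,0,0,0,0,-0.1208,0.055],
    [0,0,0,0,0,-0.1208,0.055]
  ]
}}

```text
t: 21.92
position: [512.7, 165.2, 151.2]
tcp_rot: [180.0, 0.0, 150.8]
force: [-0.2, -0.2, 0.0]
grip_width: 54.9
grasp_force: 0.0
```

{"name": "send_rows", "arguments": {
  "commands": [
    [0,0,0,0,0,-0.1208,0.055],
    [0,0,0,0,0,-0.1208,0.055],
    [0,0,0,0,0,-0.1208,0.055],
    [0,0,0,0,0,-0.1208,0.055],
    [0.003,-0.03,0,0,0,0,0.055]
  ]
}}

```text
t: 22.33
position: [509.3, 137.8, 151.1]
tcp_rot: [179.9, 0.1, 178.8]
force: [-0.4, -1.2, -0.5]
grip_width: 55.4
grasp_force: 0.0
```

{"name": "send_rows", "arguments": {
  "commands": [
    [0.0035,-0.04,0,0,0,0,0.055],
    [0.0035,-0.04,0,0,0,0,0.055],
    [0.0039,-0.0428,0,0,0,0,0.055],
    [0,0,0,0,0,0,0.055],
    [0,0,0,0,0,0,0.055]
  ]
}}

```text
out of range
```

Run:
```python
from h import *
s=bot.observe();print(s["t"],s["position"],s["tcp_rot"],mag(s["position"]))
p,d=bot.grab_frame("wrist");W=unproj("wrist",d);M=mag(W)
for o in bot.outline_of("knob_grip","wrist")[:2]:
    m=o["pixels"]&(d>0);k=W[m];k=k[k[:,2]>91];print("knob",o["score"],k.mean(0) if len(k) else 0)
m=(d>0)&(abs(W[...,2]-46)<3)&(M[...,0]>15)&(M[...,0]<97)&(abs(M[...,1]+1)<20)
t=M[m];print(len(t),cv2.minAreaRect(t.astype(np.float32)))
h=np.histogram(t[:,0],np.arange(15,100,3));print(h)
cv2.imwrite("pics/k2.png",cv2.resize(p,(800,600))[:,:,::-1])
```

```text
22.3333 [509.27445144 137.78970216 151.11664481] [1.79920846e+02 6.97944022e-02 1.78764502e+02] [14.77283408  0.75801735]
knob 0.81 [491.29435289  12.21503591  94.75511547]
3443 ((56.86042785644531, -1.009206771850586), (80.20528411865234, 39.915687561035156), 0.017828457057476044)
(array([ 55, 171, 153, 161, 153, 158, 161, 154, 159, 156, 150,  34,   0,
       117, 155, 157, 155, 162, 162, 154, 147, 160, 155, 144,   9,  36,
        49,  16]), array([15, 18, 21, 24, 27, 30, 33, 36, 39, 42, 45, 48, 51, 54, 57, 60, 63,
       66, 69, 72, 75, 78, 81, 84, 87, 90, 93, 96, 99]))
```

{"name": "send_rows", "arguments": {
  "commands": [
    [0.003,-0.035,0,0,0,0,0.055],
    [0.003,-0.04,0,0,0,0,0.055],
    [0.003,-0.033,0,0,0,0,0.055],
    [0.0019,-0.0148,0,0,0,0,0.055],
    [0,0,0,0,0,0,0.055]
  ]
}}

```text
t: 22.85
position: [493.7, 10.5, 151.1]
tcp_rot: [-180.0, 0.0, 177.9]
force: [0.0, -0.4, -0.0]
grip_width: 55.0
grasp_force: 0.0
```

{"name": "send_rows", "arguments": {
  "commands": [
    [0,0,0,0,0,0,0.055],
    [0,0,0,0,0,0,0.055]
  ]
}}

```text
t: 23.02
position: [494.0, 13.5, 150.8]
tcp_rot: [180.0, 0.0, 178.1]
force: [-0.5, 0.1, 0.8]
grip_width: 55.1
grasp_force: 0.0
```

Run:
```python
from h import *
s=bot.observe();print(s["t"],s["position"],s["tcp_rot"],mag(s["position"]))
p,d=bot.grab_frame("wrist");W=unproj("wrist",d)
for o in bot.outline_of("knob_grip","wrist")[:2]:
    m=o["pixels"]&(d>0);k=W[m];k=k[k[:,2]>91];print("knob",o["score"],k.mean(0) if len(k) else 0)
```

```text
23.0167 [494.04019334  13.46135611 150.81369692] [1.79984744e+02 2.71263242e-02 1.78121805e+02] [-109.98642176   11.92709672]
knob 0.84 [492.89932873  15.68496428  94.56771164]
knob 0.75 0
```

{"name": "send_rows", "arguments": {
  "commands": [
    [0,-0.0005,0.02,0,0,0,0.05],
    [0,0,0.025,0,0,0,0.05],
    [0,0,0.015,0,0,0,0.05],
    [0,0,0.0085,0,0,0,0.05],
    [0,0,0,0,0,0,0.05]
  ]
}}

```text
t: 23.53
position: [493.0, 13.4, 80.4]
tcp_rot: [180.0, -0.2, 178.2]
force: [0.0, -0.4, -0.1]
grip_width: 50.3
grasp_force: 0.0
```

{"name": "send_rows", "arguments": {
  "commands": [
    [0,0,0,0,0,0,0.04],
    [0,0,0,0,0,0,0.03],
    [0,0,0,0,0,0,0.022],
    [0,0,0,0,0,0,0.018],
    [0,0,0,0,0,0,0.015]
  ]
}}

```text
t: 23.95
position: [494.7, 13.6, 83.3]
tcp_rot: [179.8, 0.2, 178.2]
force: [0.7, 8.0, 5.5]
grip_width: 20.4
grasp_force: 58.4
```

{"name": "send_rows", "arguments": {
  "commands": [
    [0,0,0,0,0,0,0.015],
    [0,0,0,0,0,0,0.015]
  ]
}}

```text
t: 24.12
position: [494.7, 13.7, 83.3]
tcp_rot: [179.8, 0.2, 178.2]
force: [1.1, 9.0, 4.2]
grip_width: 20.5
grasp_force: 58.4
```

{"name": "send_rows", "arguments": {
  "commands": [
    [0,-0.0015,0,0,0,0,0.015],
    [0,-0.0015,0,0,0,0,0.015],
    [0,0,0,0,0,0,0.015]
  ]
}}

```text
t: 24.37
position: [494.6, 10.6, 83.3]
tcp_rot: [179.8, 0.2, 178.2]
force: [1.1, 8.5, 4.0]
grip_width: 20.0
grasp_force: 58.4
```

{"name": "send_rows", "arguments": {
  "commands": [
    [-0.0025,0,0,0,0,0,0.015],
    [-0.0025,0,0,0,0,0,0.015],
    [-0.0025,0,0,0,0,0,0.015],
    [-0.0025,0,0,0,0,0,0.015],
    [0,0,0,0,0,0,0.015]
  ]
}}

```text
t: 24.78
position: [504.9, 10.4, 83.3]
tcp_rot: [179.8, 0.2, 178.2]
force: [0.3, 9.1, 4.7]
grip_width: 20.3
grasp_force: 58.5
```

{"name": "send_rows", "arguments": {
  "commands": [
    [-0.0015,0,0,0,0,0,0.015],
    [-0.0012,0,0,0,0,0,0.015],
    [0,0,0,0,0,0,0.015]
  ]
}}

```text
t: 25.03
position: [507.2, 10.3, 83.3]
tcp_rot: [179.8, 0.1, 178.2]
force: [1.1, 8.7, 5.3]
grip_width: 20.6
grasp_force: 58.5
```

{"name": "send_rows", "arguments": {
  "commands": [
    [0,0.003,0,0,0,0,0.015],
    [0,0.005,0,0,0,0,0.015],
    [0,0.006,0,0,0,0,0.015],
    [0,0.004,0,0,0,0,0.015],
    [0,0,0,0,0,0,0.015]
  ]
}}

```text
t: 25.45
position: [507.8, 28.9, 83.3]
tcp_rot: [179.8, 0.2, 178.2]
force: [0.7, 8.6, 4.1]
grip_width: 20.2
grasp_force: 58.5
```

{"name": "send_rows", "arguments": {
  "commands": [
    [0,0.0015,0,0,0,0,0.015],
    [0,0.0015,0,0,0,0,0.015],
    [0,0.0015,0,0,0,0,0.015],
    [0,0.0015,0,0,0,0,0.015],
    [0,0,0,0,0,0,0.015]
  ]
}}

```text
t: 25.87
position: [508.0, 34.5, 83.3]
tcp_rot: [179.8, 0.2, 178.2]
force: [0.7, 8.8, 3.9]
grip_width: 20.4
grasp_force: 58.5
```

{"name": "send_rows", "arguments": {
  "commands": [
    [0,0.0012,0,0,0,0,0.015],
    [0,0.0012,0,0,0,0,0.015],
    [0,0.0012,0,0,0,0,0.015],
    [0,0.0012,0,0,0,0,0.015],
    [0,0,0,0,0,0,0.015]
  ]
}}

```text
t: 26.28
position: [508.2, 39.2, 83.3]
tcp_rot: [179.8, 0.2, 178.2]
force: [0.5, 7.7, 3.9]
grip_width: 20.2
grasp_force: 58.5
```

{"name": "send_rows", "arguments": {
  "commands": [
    [0,0.001,0,0,0,0,0.015],
    [0,0.001,0,0,0,0,0.015],
    [0,0.001,0,0,0,0,0.015],
    [0,0,0,0,0,0,0.015]
  ]
}}

```text
t: 26.62
position: [508.3, 42.0, 83.3]
tcp_rot: [179.9, 0.1, 178.2]
force: [-0.3, 7.8, 4.2]
grip_width: 20.1
grasp_force: 58.5
```

{"name": "send_rows", "arguments": {
  "commands": [
    [0,0.0008,0,0,0,0,0.015],
    [0,0.0008,0,0,0,0,0.015],
    [0,0,0,0,0,0,0.015]
  ]
}}

```text
t: 26.87
position: [508.3, 43.6, 83.3]
tcp_rot: [179.9, 0.2, 178.2]
force: [-0.2, 7.2, 3.2]
grip_width: 20.3
grasp_force: 58.5
```

{"name": "send_rows", "arguments": {
  "commands": [
    [0,0.0006,0,0,0,0,0.015],
    [0,0.0006,0,0,0,0,0.015],
    [0,0,0,0,0,0,0.015]
  ]
}}

```text
t: 27.12
position: [508.4, 44.3, 83.3]
tcp_rot: [179.9, 0.2, 178.2]
force: [0.2, 4.2, 7.2]
grip_width: 20.4
grasp_force: 58.8
```

{"name": "send_rows", "arguments": {
  "commands": [
    [0,0.0005,0,0,0,0,0.015],
    [0,0,0,0,0,0,0.015]
  ]
}}

```text
t: 27.28
position: [508.4, 44.4, 83.3]
tcp_rot: [180.0, 0.1, 178.2]
force: [-1.1, 2.7, 7.5]
grip_width: 20.2
grasp_force: 58.8
```

Run:
```python
from h import *
s=bot.observe();print(s["t"],s["position"],s["force"],s["wrist_torque"])
p,d=bot.grab_frame("wrist");W=unproj("wrist",d);M=mag(W)
m=(d>0)&(abs(W[...,2]-46)<3.5)&(M[...,0]>15)&(M[...,0]<112)&(abs(M[...,1]+1)<16)
t=M[m];print(np.histogram(t[:,0],np.arange(15,112,2)))
cv2.imwrite("pics/f1.png",cv2.resize(p,(800,600))[:,:,::-1])
```

```text
27.2833 [508.39468349  44.37824269  83.25647176] [-1.13316462  2.67905051  7.49165599] [0.64299566 0.11212448 0.01634171]
(array([  0,   0,   0,   0,   0,   3, 240, 182, 162, 220, 187, 165, 177,
       171, 179, 190, 170, 172, 173, 148, 171, 177, 172, 167, 142, 177,
       166,  99,  50,  13,   0,   0,   0,   0,   0,   0,   0,   0,   0,
         0,   0,   0,   0,   0,   0,   0,   0,   0]), array([ 15,  17,  19,  21,  23,  25,  27,  29,  31,  33,  35,  37,  39,
        41,  43,  45,  47,  49,  51,  53,  55,  57,  59,  61,  63,  65,
        67,  69,  71,  73,  75,  77,  79,  81,  83,  85,  87,  89,  91,
        93,  95,  97,  99, 101, 103, 105, 107, 109, 111]))
```

View pics/f1.png

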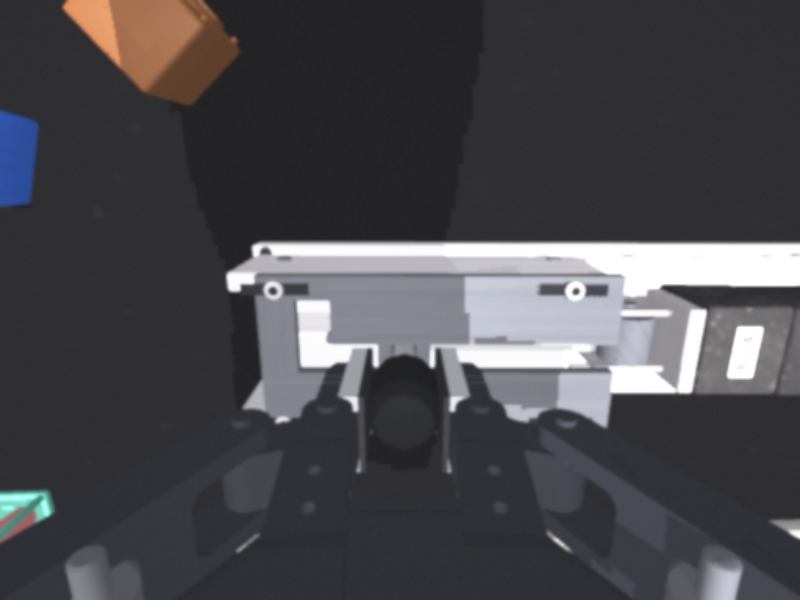

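{"name": "send_rows", "arguments": {
  "commands": [
    [0,0.0006,0,0,0,0,0.015],
    [0,0,0,0,0,0,0.015],
    [0,0,0,0,0,0,0.015]
  ]
}}

```text
t: 27.58
position: [508.4, 44.5, 83.3]
tcp_rot: [-180.0, 0.1, 178.1]
force: [-1.0, 0.8, 6.8]
grip_width: 20.0
grasp_force: 58.8
```

The knob force is handed over, so release, rise, and inspect.

{"name": "send_rows", "arguments": {
  "commands": [
    [0,0,0,0,0,0,0.025],
    [0,0,0,0,0,0,0.04],
    [0,0,0,0,0,0,0.055],
    [0,0,-0.01,0,0,0,0.055],
    [0,0,-0.035,0,0,0,0.06]
  ]
}}

```text
t: 28.0
position: [505.2, 44.7, 123.5]
tcp_rot: [180.0, -0.5, 178.1]
force: [0.8, -0.3, -1.1]
grip_width: 59.3
grasp_force: 0.0
```

{"name": "send_rows", "arguments": {
  "commands": [
    [0,0,-0.04,0,0,0,0.06],
    [0.015,0.03,-0.03,0,0,0,0.06],
    [0.015,0.035,0,0,0,0,0.06],
    [0,0.03,0,0,0,0,0.06],
    [0,0.02,0,0,0,0,0.06]
  ]
}}

```text
t: 28.42
position: [481.8, 160.3, 195.7]
tcp_rot: [180.0, 0.1, 178.2]
force: [-0.1, 0.5, -1.2]
grip_width: 60.1
grasp_force: 0.0
```

{"name": "send_rows", "arguments": {
  "commands": [
    [0,0,0,0,0,0,0.06],
    [0,0,0,0,0,0,0.06],
    [0,0,0,0,0,0,0.06]
  ]
}}

```text
t: 28.67
position: [482.2, 158.0, 194.5]
tcp_rot: [-180.0, -0.0, 178.2]
force: [-0.1, 0.0, -0.2]
grip_width: 59.9
grasp_force: 0.0
```

Run:
```python
from h import *
s=bot.observe();print(s["t"],s["position"],s["force"])
p,d=bot.grab_frame("wrist");W=unproj("wrist",d);M=mag(W)
for o in bot.outline_of("knob_grip","wrist")[:1]:
    m=o["pixels"]&(d>0);k=W[m];k=k[k[:,2]>91];print("knob",o["score"],k.mean(0) if len(k) else 0)
m=(d>0)&(abs(W[...,2]-46)<4)&(M[...,0]>15)&(M[...,0]<112)&(abs(M[...,1]+1)<16)
t=M[m];print(np.histogram(t[:,0],np.arange(15,112,3)))
cv2.imwrite("pics/f2.png",cv2.resize(p,(800,600))[:,:,::-1])
```

```text
28.6667 [482.23801532 158.03027218 194.50768703] [-0.07556488  0.00115789 -0.18692871]
knob 0.57 [506.79221405  46.28494205  94.53146144]
(array([  0,   0,   0,   0,  85, 101,  92,  92,  93,  91,  91,  93,  93,
        93,  92,  95,  91, 101,  95,  94,  95,  92,  92,  90,  92,  99,
        97,  51,  12,  12,   1,   0]), array([ 15,  18,  21,  24,  27,  30,  33,  36,  39,  42,  45,  48,  51,
        54,  57,  60,  63,  66,  69,  72,  75,  78,  81,  84,  87,  90,
        93,  96,  99, 102, 105, 108, 111]))
```

View pics/f2.png

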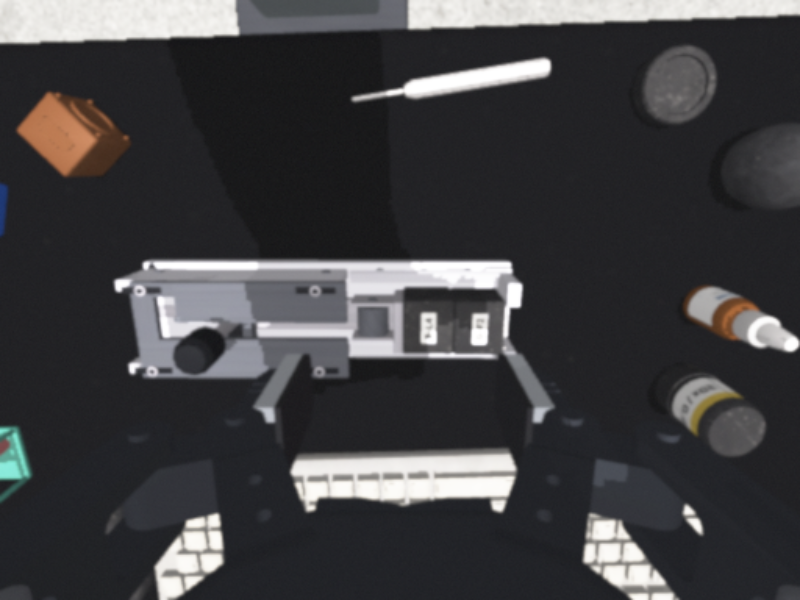

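The final picture shows both cubes in the lane, edge to edge at (428,322) and (480,322). They sit tight between the follower face at (400,320) and the end stop at (508,322). The knob is in the straight slot at (198,350), and nothing else in view has moved.

```bash
python3 -c "
from rig import bot
print(bot.job_done())"
```

```text
the job is handed in; nothing more can be done
None
```

Both black cubes are in the lane, upright with their windows facing along it and held snugly against the end stop by the follower. The knob is released in the straight slot, and the job is handed in.

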